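# Lay out the punch and chisel for the brake shoe job

## Robot

A 6-joint arm with a two-finger parallel gripper is mounted at the origin on the work surface. World frame = base frame: x ahead of the robot, y to its left, z up, the work surface at z = 0. Lengths are in m, angles in rad, forces in N, time in s.
With the tool pointing down it reaches from about 0.3 to 1 m from the base axis. Payload 5.1 kg.
Tool frame: the origin (TCP) lies midway between the tips of the shut fingers; the grasp point (between the pads) lies 19 mm behind it; z points along the fingers, y is the direction in which the jaws open and shut (so a half turn about z gives the same grasp; the last joint's range is limited). The gripper opens to 95 mm and grips with 3 to 60 N. Pads are 20 mm wide; open, the fingers measure 119 mm over their backs; the gripper's body (75 mm by 180 mm) begins 59 mm behind the grasp point.
Start: joints at [-1.34, 0.124, 1.65, -0, 1.367, -0.083], TCP at [0.201, -0.618, 0.215] pointing down, gripper open.
Joint ranges: [-2.61, 2.61], [-1.02, 2.33], [0.03, 2.71], [-1.35, 4.49], [0.32, 2.68], [-2.91, 2.91]. Speed limits (rad/s): [2.57, 2.57, 3.14, 3.14, 3.14, 3.14].

## Interface

Orientations are given as a rotation vector (axis times angle).
In Python, from workcell import * gives the robot as it stands.
- The arm moves only by the shell command python3 -m handwheel 'ROWS' [FORCE]. ROWS is text: rows parted by semicolons, each of 7 numbers parted by spaces: the shift along the world's x, y, z in m, then the turn, a rotation vector about the world's x, y, z in degrees, then the finger opening in m, from 0 to 0.0951. In form: tx ty tz ax ay az gripper; .... A call has 1 to 5 rows; each row shifts and turns the commanded pose from where the row before left it; what a row does not reach is not made up. A row lasts 1/12 s, in which the tool goes at most 41.7 mm and 7.16 degrees, less where a joint would pass 70% of its speed; a pose out of reach is approached as far as the arm can. A call with a gripper value outside its range is refused whole. The fingers move at their own pace and stop on an object; FORCE is the grip in N (left out, the last holds). Time passes only in rows, so rows that do not move let the fingers close. It gives the time, the measured TCP pose, the force and the opening at its end, in the units of the state.
- sense(): the state, without advancing time (a new reading comes with each control period).
- read_camera(name): name is "scene" or "top"; returns (picture, depth): 400x640x3 uint8, red, green, blue; 400x640 float32, m along the optical axis (not along the pixel's ray), 0 where there is no reading.
- camera_info(name): a dict with "camera_matrix" (3x3 intrinsics, pixels), "position" and "rotation" of the camera in the world. Camera axes: x right, y up, looking along -z (the intrinsics and any distortion apply to the point x, -y, -z); pixel columns grow to the right and rows downward; lengths in m; the calibration is good to about 2 mm. A picture is of the moment at which its call begins. camera_info takes no time and is no camera call.
- sign_off(): hands the job in, once; it reports no verdict.
Trained networks look in the newest picture that a camera, given by its name, has taken for a name from the list of things; names that differ only in an ending like _2 or _b are one class to them, and where a whole thing is asked for, a point or a joint stands for the part that bears it (a point fixed in the world has none). Each returns a list of dicts, best first, with "confidence" (0 to 1); they miss things now and then, are a little off and sometimes report something else, mostly with a low value. They report only what shows in the picture. A call takes as long as a camera call. They do not tell look-alikes from the thing itself.
- search_frame(camera, target): "xyz" ([x, y, z] in m, in the coordinates of the camera as it stood for that picture, good to about 4 mm: the middle of the surface that is visible of it).
- masks_of(camera, target): "pixels" (400x640 bool, what is visible of it).
The state is a dict: "t": time; "qpos": joint angles; "dq": joint speeds; "tau": joint torques, N m; "ee_pos": TCP position; "eef_rot": TCP orientation; "contact_force": force on the tool from outside, world axes, zero at the start; "torque": the same for the moment, N m; "grip_width": opening from 0.0 (shut) to 1.0 (fully open).
Only numpy, scipy, OpenCV 4.12 (cv2) and the standard library are available. Lean on these libraries where they do the work, as an engineer would, in place of code of your own. Each camera call takes 0.05 s, during which the arm holds its last target.

## Task

Draw the red punch and the yellow chisel, in either order and one at a time, out of their leaning tubes in the rack, and lay each one down gently in the cradle of its own colour, lying along it across both bars and about centred, either end first. Leave the blue drift in its tube, do not let a tool drop, and do not disturb the other things on the bench.

Things in the scene. Friction and masses are not known exactly. Their poses are not given: they have to be found in the camera images.
- rack: Fixed green tool rack, turned up to 30 degrees. Origin on the table below the feet of its tubes, z up. Base plate 8 mm thick, x -55 to 235, y -125 to 125 mm. Three square steel tubes at y = -80, 0, 80 mm, foot at x = 0 and 22 mm up, lean 35 degrees from vertical, mouths towards the rack's +x; 32 mm square outside, 24 inside, 90 long with a 5 mm floor.
- rack_lamp (a point): Middle of the underside of the strip lamp over the back of the rack, at x = 190, y = 0, z = 320 mm of the rack: a fixed bar 45 (x) x 250 (y) x 24 mm, on two upright posts 14 mm thick at x = 205, y = +115 and -115 mm. Obstacle above the tools.
- red_punch: Red-handled rivet punch, 185 mm, about 0.26 kg: round 18 mm steel shank (tapered to 12 mm over the last 25 mm) for 100 mm from the tip, then a square handle 28 x 28 x 85 mm. Origin at the tip, z from tip to handle end, x and y square to the flats. Starts loose in any one of the rack's leaning tubes, tip down, flats along the rack's y. Balances 75 to 90 mm from the tip.
- red_punch_mid (a point): Point on the red punch's axis, 92.5 mm from its tip (half its length).
- yellow_chisel: Yellow-handled rivet chisel, 185 mm, about 0.26 kg: round 18 mm steel shank (the last 24 mm a flat blade 6 x 16 mm) for 100 mm from the tip, then a square handle 28 x 28 x 85 mm. Origin at the tip, z from tip to handle end, x and y square to the flats. Starts loose in any one of the rack's leaning tubes, tip down, flats along the rack's y. Balances 75 to 90 mm from the tip.
- yellow_chisel_mid (a point): Point on the yellow chisel's axis, 92.5 mm from its tip (half its length).
- blue_drift: Blue-handled drift, 185 mm, about 0.26 kg: round 18 mm steel shank (plain end) for 100 mm from the tip, then a square handle 28 x 28 x 85 mm. Origin at the tip, z from tip to handle end, x and y square to the flats. Starts loose in any one of the rack's leaning tubes, tip down, flats along the rack's y. Balances 75 to 90 mm from the tip. Stays put.
- red_cradle: Fixed red cradle for one lying tool: base plate 190 (x) x 74 (y) x 8 mm; two red cross-bars at x = +65 and -65 mm, 12 mm thick, tops 42 mm above the table; an upright 20 mm high on each end of each bar, 60 mm clear between them, centred on y = 0. Origin: centre of the underside, on the table; x is along the tool to be laid. Open between the bars.
- yellow_cradle: Fixed yellow cradle for one lying tool: base plate 190 (x) x 74 (y) x 8 mm; two yellow cross-bars at x = +65 and -65 mm, 12 mm thick, tops 42 mm above the table; an upright 20 mm high on each end of each bar, 60 mm clear between them, centred on y = 0. Origin: centre of the underside, on the table; x is along the tool to be laid. Open between the bars.
- stud_a: Loose dark steel stud standing upright, 26 mm in diameter, 110 mm high, beyond the cradles. Origin at its foot.
- stud_b: Loose bright steel stud standing upright, 26 mm in diameter, 90 mm high, between the cradles and the robot. Origin at its foot.
- jar: Grey jar with a blue cap, 60 mm in diameter, 90 mm high, standing near the robot. Origin at its foot.
- hammer: Hammer, 260 mm long, wooden handle, lying right of the cradles. Origin under its middle.
- oil: Green oil bottle with a red cap, 64 mm in diameter, 170 mm high, standing left of the rack. Origin at its foot.
Mind the look-alikes: they are no part of the job. Several things have the shape of the yellow_chisel; the one meant has the colours described above. Of the things shaped like the red_cradle, the red one is meant.

How it is judged:
By the outcome, as a careful person would: the job done as asked, in the order asked, and still so for the second after the job is handed in, with the robot touching nothing.
It also fails if it takes over 66 s, if anything falls off the work surface, if the arm or the gripper's body presses on something with over 40 N, if the wrist force passes 120 N, or if a joint passes its speed limit or range.

## Working session

There is one attempt and no reset: what is moved stays moved. The work goes in short steps, Python scripts to look and compute and a shell command to move; the robot and the scene stay as the last step left them, time stands still between calls to the robot, and variables do not carry over. Pictures are saved under pics/ and viewed, and the job is handed in when it is done.

```bash
ls; mkdir -p pics; python3 - <<'E'
from workcell import *
import cv2,numpy as np
for n in ("scene","top"):
    p,d=read_camera(n); cv2.imwrite(f"pics/{n}0.png",p[:,:,::-1]); np.savez(f"{n}0.npz",p=p,d=d)
    print(n,camera_info(n))
print(sense())
E
```

```text
pics
scene {'camera_matrix': array([[494.07191014,   0.        , 308.77500154],
       [  0.        , 494.07191014, 204.16128062],
       [  0.        ,   0.        ,   1.        ]]), 'position': array([ 1.39720152, -0.20545547,  1.16920103]), 'rotation': array([0.64525729, 0.54321835, 1.26709996])}
top {'camera_matrix': array([[470.29946731,   0.        , 319.83391046],
       [  0.        , 470.29946731, 201.22883515],
       [  0.        ,   0.        ,   1.        ]]), 'position': array([ 0.25206078, -0.00639665,  1.53478049]), 'rotation': array([ 0.13118719, -0.122276  , -1.548464  ])}
{'t': 0.1, 'qpos': array([-1.33959356e+00,  1.24451271e-01,  1.65153910e+00, -1.48178853e-05,
        1.36752881e+00, -8.25916750e-02]), 'dq': array([ 0.00289234, -0.00282952, -0.00445077, -0.00028124, -0.00059414,
        0.00057308]), 'tau': array([ 1.47081528e-04, -4.18880653e+01, -3.61096501e+01,  7.75958179e-02,
        4.61980747e-02, -8.09628818e-05]), 'ee_pos': array([ 0.2004728 , -0.61769021,  0.21350164]), 'eef_rot': array([-3.10110673e+00, -4.90591974e-01,  2.47233851e-04]), 'contact_force': array([-0.12080193,  0.21099912,  0.48893032]), 'torque': array([-0.00997978, -0.00246943,  0.02438639]), 'grip_width': 1.002336076034046}
```

View pics/scene0.png

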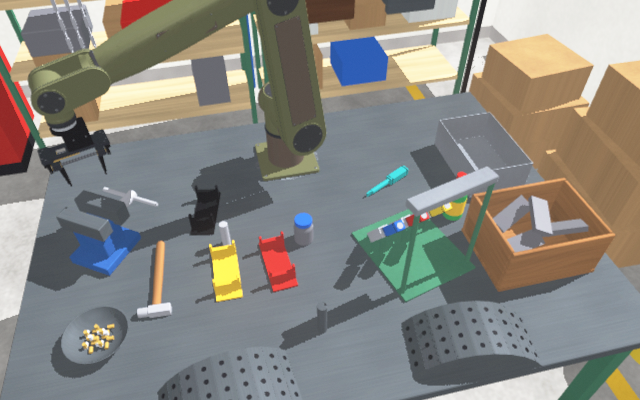

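View pics/top0.png

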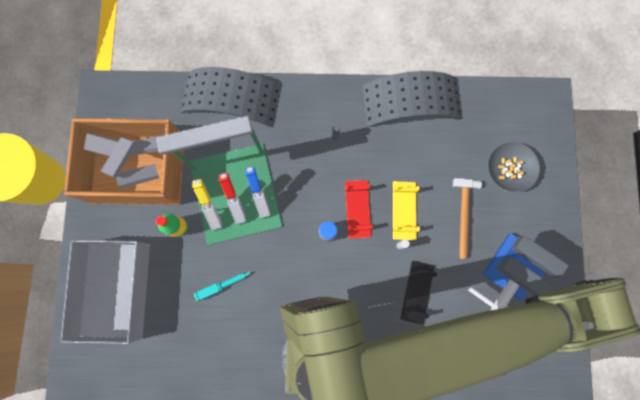

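The scene view shows the arm at left, the rack with its lamp at about (430,235), the red cradle at (277,262), yellow at (226,270), black at (205,208) and a cyan tool on the bench at (387,182). The top view shows the handles: yellow (202,192), red (228,185), blue (255,180), and the cradles: red (358,209), yellow (404,210). I'll enlarge these areas and measure.

```bash
cat > h.py <<'E'
from workcell import *
import cv2,numpy as np
from scipy.spatial.transform import Rotation as R
def world(n,d):
    c=camera_info(n);K=c["camera_matrix"]
    v,u=np.mgrid[0:400,0:640]
    x=(u-K[0,2])/K[0,0]*d; y=(v-K[1,2])/K[1,1]*d
    P=np.stack([x,-y,-d],-1)
    return P@R.from_rotvec(c["rotation"]).as_matrix().T+c["position"]
def proj(n,P):
    c=camera_info(n);K=c["camera_matrix"]
    q=(np.asarray(P)-c["position"])@R.from_rotvec(c["rotation"]).as_matrix()
    return np.stack([K[0,0]*q[...,0]/-q[...,2]+K[0,2],K[1,1]*-q[...,1]/-q[...,2]+K[1,2]],-1)
E
python3 - <<'E'
from h import *
for n in("scene","top"):
    f=np.load(f"{n}0.npz");p,d=f["p"],f["d"];W=world(n,d)
    hsv=cv2.cvtColor(p,cv2.COLOR_RGB2HSV)
    for nm,(h0,h1) in dict(red=(0,8),yellow=(22,32),blue=(105,125)).items():
        m=((hsv[...,0]>=h0)&(hsv[...,0]<=h1)&(hsv[...,1]>150)&(hsv[...,2]>70)).astype(np.uint8)
        k,l,s,c=cv2.connectedComponentsWithStats(m)
        for i in range(1,k):
            if s[i,4]>40:
                w=W[(l==i)&(d>0)]
                if len(w)==0 or not(0<np.median(w[:,0])<.9 and np.median(w[:,2])<.5):continue
                print(n,nm,s[i,4],c[i].round(),np.median(w,0).round(3),np.percentile(w,3,axis=0).round(3),np.percentile(w,97,axis=0).round(3))
f=np.load("scene0.npz")["p"];g=np.load("top0.npz")["p"]
a=cv2.resize(f[165:305,340:500],None,fx=3.5,fy=3.5,interpolation=cv2.INTER_CUBIC)
cv2.imwrite("pics/c1.png",a[:,:,::-1])
a=cv2.resize(g[110:260,150:450],None,fx=2.6,fy=2.6,interpolation=cv2.INTER_CUBIC)
cv2.imwrite("pics/c2.png",a[:,:,::-1])
E
```

```text
scene red 45 [410. 220.] [0.516 0.268 0.133] [0.502 0.265 0.117] [0.524 0.271 0.155]
scene red 1314 [277. 263.] [ 0.483 -0.12   0.01 ] [ 0.414 -0.156  0.003] [ 0.569 -0.084  0.052]
scene yellow 269 [450. 209.] [0.439 0.448 0.068] [0.428 0.345 0.026] [0.531 0.484 0.17 ]
scene yellow 1378 [225. 272.] [ 0.479 -0.274  0.01 ] [ 0.411 -0.307  0.003] [ 0.567 -0.239  0.051]
scene yellow 91 [636. 355.] [ 0.717  1.274 -0.719] [ 0.7    1.266 -0.748] [ 0.74   1.285 -0.687]
scene yellow 524 [621. 387.] [ 0.813  1.153 -0.75 ] [ 0.753  1.11  -0.76 ] [ 0.862  1.185 -0.74 ]
scene blue 210 [303. 220.] [ 0.404 -0.023  0.089] [ 0.376 -0.045  0.08 ] [0.425 0.    0.093]
scene blue 1903 [105. 250.] [ 0.34  -0.606  0.031] [ 0.273 -0.702  0.011] [ 0.394 -0.537  0.107]
scene blue 142 [392. 229.] [0.553 0.196 0.155] [0.526 0.188 0.116] [0.574 0.22  0.18 ]
top red 205 [227. 187.] [0.516 0.281 0.156] [0.492 0.268 0.123] [0.542 0.299 0.185]
top red 1279 [358. 209.] [ 0.477 -0.12   0.01 ] [ 0.391 -0.155  0.002] [ 0.567 -0.085  0.052]
top red 80 [161. 221.] [0.408 0.467 0.169] [0.396 0.455 0.162] [0.42  0.481 0.176]
top yellow 3444 [ 27. 173.] [ 0.687  1.305 -0.457] [ 0.574  1.255 -0.718] [ 0.826  1.399 -0.441]
top yellow 218 [201. 193.] [0.496 0.357 0.154] [0.472 0.345 0.122] [0.521 0.375 0.183]
top yellow 1325 [404. 210.] [ 0.474 -0.272  0.01 ] [ 0.389 -0.307  0.003] [ 0.566 -0.235  0.056]
top yellow 98 [181. 227.] [0.4   0.441 0.052] [0.378 0.437 0.025] [0.429 0.459 0.08 ]
top blue 198 [253. 181.] [0.535 0.204 0.153] [0.512 0.191 0.12 ] [0.559 0.22  0.183]
top blue 226 [328. 230.] [ 0.399 -0.023  0.091] [ 0.377 -0.045  0.064] [ 0.423 -0.001  0.097]
top blue 753 [506. 262.] [ 0.31  -0.579  0.032] [ 0.247 -0.644  0.022] [ 0.393 -0.53   0.134]
top blue 76 [520. 293.] [ 0.217 -0.629  0.031] [ 0.203 -0.641  0.023] [ 0.232 -0.616  0.037]
```

```bash
ls pics
```

```text
c1.png
c2.png
scene0.png
top0.png
```

View pics/c1.png

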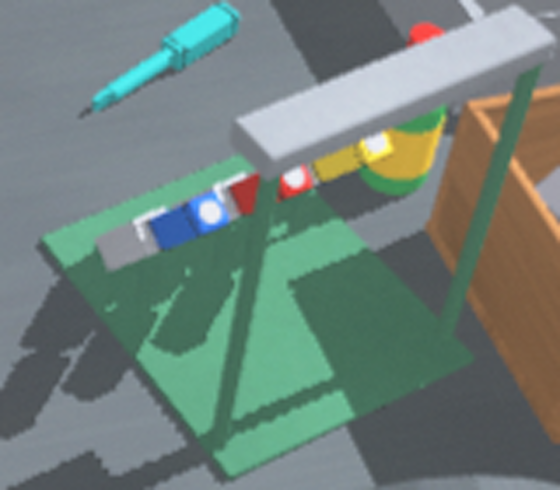

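View pics/c2.png

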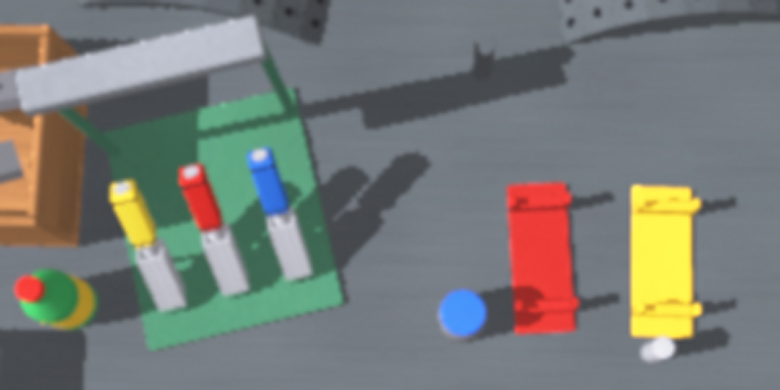

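The crops show, in the rack from left to right in the top view: yellow handle (202,192), red (228,185), blue (255,180). The cyan tool at (222,285) lies on the bench. It has the chisel's shape but the wrong colour, so it isn't the one. Cradles: red (358,209) and yellow (404,210) match the description, and the black one at (417,290) is the look-alike. Next I'll get the metric poses.

```bash
python3 - <<'E'
from h import *
ACC={}
for n in("scene","top"):
    f=np.load(f"{n}0.npz");p,d=f["p"],f["d"];W=world(n,d)
    hsv=cv2.cvtColor(p,cv2.COLOR_RGB2HSV)
    m=(hsv[...,0]>62)&(hsv[...,0]<88)&(hsv[...,1]>80)&(abs(W[...,2]-.008)<.006)&(W[...,0]>.3)&(W[...,0]<.8)&(W[...,1]>.05)&(W[...,1]<.48)
    w=W[m]; r=cv2.minAreaRect(w[:,:2].astype(np.float32)*1000)
    print(n,"plate",r,"z",np.median(w[:,2]).round(4),cv2.boxPoints(r).round().tolist())
    for nm,(h0,h1),yc in (("red",(0,8),-.12),("yellow",(22,32),-.272)):
        m=(hsv[...,0]>=h0)&(hsv[...,0]<=h1)&(hsv[...,1]>150)&(abs(W[...,1]-yc)<.06)&(W[...,0]>.3)&(W[...,0]<.65)
        w=W[m]; b=w[abs(w[:,2]-.008)<.005]; r=cv2.minAreaRect(b[:,:2].astype(np.float32)*1000)
        t=w[abs(w[:,2]-.042)<.005]
        print(n,nm,"cradle base",r,"z",np.median(b[:,2]).round(4),"barz",np.median(t[:,2]).round(4))
        for s in (1,-1):
            q=t[(s*(t[:,0]-.478))>0]; print("   bar",len(q),q.mean(0).round(4), "all mid-x",((q[:,0].max()+q[:,0].min())/2).round(4))
    # handle/tubes
    for nm,(h0,h1),c in (("red",(0,8),(.516,.28)),("yellow",(22,32),(.496,.357)),("blue",(105,125),(.535,.204))):
        m=(hsv[...,0]>=h0)&(hsv[...,0]<=h1)&(hsv[...,1]>120)&(abs(W[...,0]-c[0])<.05)&(abs(W[...,1]-c[1])<.04)&(W[...,2]>.09)
        w=W[m]; cc=w.mean(0); u,s,v=np.linalg.svd(w-cc); 
        a=v[0]*np.sign(v[0][2]); print(n,nm,len(w),cc.round(4),"axis",a.round(3),"lean",np.degrees(np.arccos(a[2])).round(1),"yaw",np.degrees(np.arctan2(a[1],a[0])).round(1),"n",v[2].round(2),(s/np.sqrt(len(w))).round(4), "zmax",w[:,2].max().round(3))
    for nm in("stud_a","stud_b","jar","oil","rack_lamp"):
        r=search_frame(n,nm)
        for e in r[:2]:
            c=camera_info(n); print(n,nm,round(e["confidence"],2),(R.from_rotvec(c["rotation"]).apply(e["xyz"])+c["position"]).round(3))
    
E
```

```text
scene plate ((512.2421264648438, 324.4253845214844), (293.359619140625, 334.8365478515625), 14.938645362854004) z 0.0071 [[327.0, 448.0], [414.0, 125.0], [697.0, 200.0], [611.0, 524.0]]
scene red cradle base ((494.9170837402344, -119.22310638427734), (162.1458282470703, 73.0544662475586), 4.1817708015441895) z 0.0076 barz 0.0411
   bar 104 [ 0.5444 -0.1167  0.0412] all mid-x 0.5443
   bar 79 [ 0.4155 -0.127   0.0412] all mid-x 0.4133
scene yellow cradle base ((471.8157958984375, -273.2388916015625), (72.62863159179688, 204.5615997314453), 89.87151336669922) z 0.0076 barz 0.0414
   bar 98 [ 0.5424 -0.2742  0.0412] all mid-x 0.5418
   bar 89 [ 0.4132 -0.2723  0.0414] all mid-x 0.4139
scene red 80 [0.5255 0.2742 0.1439] axis [0.615 0.334 0.714] lean 44.4 yaw 28.5 n [-0.55  0.83  0.08] [0.0285 0.007  0.0051] zmax 0.174
scene yellow 109 [0.5135 0.353  0.1484] axis [0.556 0.274 0.785] lean 38.3 yaw 26.2 n [ 0.8  -0.42 -0.42] [0.024  0.0062 0.0042] zmax 0.177
scene blue 156 [0.5515 0.1981 0.1535] axis [0.522 0.273 0.808] lean 36.1 yaw 27.6 n [-0.35  0.93 -0.09] [0.0247 0.0082 0.0056] zmax 0
[... 902 characters left out ...]

   bar 66 [ 0.5412 -0.2711  0.0425] all mid-x 0.5411
   bar 66 [ 0.4112 -0.2712  0.0422] all mid-x 0.4113
top red 222 [0.5158 0.2823 0.155 ] axis [0.572 0.18  0.8  ] lean 36.9 yaw 17.5 n [-0.67 -0.45  0.58] [0.0239 0.0089 0.005 ] zmax 0.186
top yellow 241 [0.4959 0.3589 0.1538] axis [0.571 0.187 0.799] lean 36.9 yaw 18.1 n [-0.6  -0.57  0.56] [0.0245 0.0093 0.0059] zmax 0.19
top blue 210 [0.5353 0.2051 0.1544] axis [0.585 0.16  0.795] lean 37.3 yaw 15.3 n [-0.71 -0.37  0.6 ] [0.0249 0.0083 0.0045] zmax 0.186
top stud_a 0.46 [ 0.712 -0.036  0.097]
top stud_b 0.46 [ 0.712 -0.036  0.097]
top jar 0.66 [ 0.394 -0.019  0.091]
top oil 0.96 [0.404 0.457 0.108]
top rack_lamp 0.57 [0.571 0.284 0.006]
```

Measured so far:

| Item | Result | Check |
|---|---|---|
| Rack plate | centre (0.525, 0.286), yaw 14.9°, origin (0.438, 0.262) | 292×250 mm, matches the text |
| Handle tops | z 0.186 | expected 0.1856 |
| Cradle bars | z 0.0415–0.0425 | 42 mm given |
| Red cradle | centre (0.4785, -0.1195), yaw about 4° | |
| Yellow cradle | centre (0.4765, -0.272), yaw about 0° | |

I'll start moving towards the rack and log the joints to learn the arm's kinematics.

```bash
cat > lg.py <<'E'
from h import *
import json
s=sense()
json.dump([s["qpos"].tolist(),s["ee_pos"].tolist(),s["eef_rot"].tolist()],open("log.txt","a"));open("log.txt","a").write("\n")
print(round(s["t"],2),"q",s["qpos"].round(3),"p",s["ee_pos"].round(4),"F",s["contact_force"].round(1),"g",round(s["grip_width"]*95.1,1))
M=R.from_rotvec(s["eef_rot"]).as_matrix();print("x",M[:,0].round(3),"z",M[:,2].round(3))
E
python3 lg.py
python3 -m handwheel '0.01 0.02 0.03 0 0 0 0.06; 0.01 0.03 0.02 0 0 0 0.06; 0.012 0.038 0.01 0 0 0 0.06; 0.012 0.038 0.01 0 0 0 0.06; 0.012 0.038 0.01 0 0 0 0.06' 40; python3 lg.py
python3 -m handwheel '0.012 0.038 0.00 2 -6 0 0.06; 0.012 0.038 0 2 -6 0 0.06; 0.012 0.038 0 2 -6 0 0.06; 0.012 0.038 0 2 -6 0 0.06; 0.012 0.038 0 0 0 0 0.06'; python3 lg.py
```

```text
0.6 q [-1.34   0.124  1.65  -0.     1.368 -0.083] p [ 0.2006 -0.6183  0.2147] F [ 0.5  1.  -0.2] g 95.3
x [ 0.951  0.309 -0.   ] z [-0. -0. -1.]
t: 1.02
ee_pos: [0.2568, -0.4528, 0.2954]
eef_rot: [3.103, 0.49, 0.001]
contact_force: [0.7, -0.2, 1.0]
grip_width: 0.706
1.02 q [-1.158 -0.205  1.835  0.     1.511  0.1  ] p [ 0.2568 -0.4528  0.2954] F [ 0.7 -0.2  1. ] g 67.1
x [0.951 0.308 0.   ] z [ 0.    -0.001 -1.   ]
t: 1.43
ee_pos: [0.315, -0.2635, 0.2928]
eef_rot: [-2.959, -0.459, -0.667]
contact_force: [1.3, 0.9, 0.3]
grip_width: 0.63
1.43 q [-1.146 -0.602  2.168  0.442  1.531  0.109] p [ 0.315  -0.2635  0.2928] F [1.3 0.9 0.3] g 59.9
x [0.861 0.272 0.43 ] z [ 0.408  0.136 -0.903]
```

```bash
cat > kin.py <<'E'
from h import *
import json
from scipy.optimize import least_squares
def rz(a):return R.from_rotvec([0,0,a]).as_matrix()
def ry(a):return R.from_rotvec([0,a,0]).as_matrix()
def fk(q,k):
    a1,dy,h,ax2,a2,b,a3,L,off,s6=k
    M=rz(q[0]);p=M@[a1,dy,h];M=M@ry(q[1]);p=p+M@[ax2,0,a2];M=M@ry(q[2]);p=p+M@[b,0,a3]
    M=M@rz(q[3])@ry(q[4]);p=p+M@[0,0,L];M=M@rz(s6*q[5]+off);return p,M
def load():
    return [tuple(map(np.array,json.loads(l))) for l in open("log.txt")]
def fit():
    D=load();k0=np.array([.0,.054,.3,0,.42,0,.4,.25])
    best=None
    for s6 in(1,-1):
        for off in np.arange(-3,4)*np.pi/2:
            def f(k):
                K=[*k,off,s6];r=[]
                for q,p,o in D:
                    P,M=fk(q,K);r+=list((P-p)*1000);r+=list((R.from_matrix(M).inv()*R.from_rotvec(o)).as_rotvec()*100)
                return np.array(r+list((k-k0)*3))
            s=least_squares(f,k0)
            if best is None or s.cost<best[0]:best=(s.cost,[*s.x,off,s6],abs(s.fun[:-8]).max())
    return best
if __name__=="__main__":
    c,k,m=fit();print(c,np.round(k,3),m);json.dump([float(x) for x in k],open("k.json","w"))
E
python3 kin.py
```

```text
0.25070091471715394 [ 1.000e-03  5.400e-02  2.230e-01  0.000e+00  4.520e-01  4.200e-02
  6.120e-01  2.920e-01 -4.712e+00  1.000e+00] 0.035393733676059025
```

```bash
cat > ik.py <<'E'
from kin import *
k=json.load(open("k.json"))
lo=np.array([-2.61,-1.02,.03,-1.35,.32,-2.91]);hi=np.array([2.61,2.33,2.71,4.49,2.68,2.91])
def ik(p,M,seeds):
    out=[]
    for s in seeds:
        def f(q):
            P,N=fk(q,k);return np.r_[(P-p)*10,(R.from_matrix(N).inv()*R.from_matrix(M)).as_rotvec()]
        r=least_squares(f,np.clip(s,lo+.01,hi-.01),bounds=(lo,hi))
        if r.cost<1e-8 and not any(np.allclose(r.x,o,atol=.02) for o in out):out.append(r.x)
    return out
yaw=np.radians(14.9);X=np.array([np.cos(yaw),np.sin(yaw),0]);Y=np.array([-X[1],X[0],0]);Z=np.array([0,0,1.])
O=np.array([.4384,.2624,0])
A=np.sin(np.radians(35))*X+np.cos(np.radians(35))*Z
def axis_pt(y,s): return O+y*Y+.022*Z+(s+.005)*A
def Mg(t,yw=yaw):  # z_tool t deg below horizontal along heading yw, tool y = -Y
    x=np.array([np.cos(yw),np.sin(yw),0]);y=np.array([x[1],-x[0],0]);t=np.radians(t)
    z=np.cos(t)*x-np.sin(t)*Z;return np.stack([np.cross(y,z),y,z],1)
E
cat > t.py <<'E'
from ik import *
rng=np.random.default_rng(0)
S=list(rng.uniform(lo,hi,(40,6)))
for t in (35,45,55,65,75):
    for y in(0,.08):
        for dr in(0,.1):
            g=axis_pt(y,118+0 if 0 else .118)+dr*A; M=Mg(t); 
            sol=ik(g+.019*M[:,2],M,S)
            print(t,y,dr,g.round(3),[q.round(2).tolist() for q in sol])
E
python3 t.py
```

```text
35 0 0 [0.507 0.281 0.123] []
35 0 0.1 [0.562 0.295 0.205] []
35 0.08 0 [0.486 0.358 0.123] []
35 0.08 0.1 [0.541 0.373 0.205] [[0.65, -0.18, 2.21, -1.04, 0.37, 2.81]]
45 0 0 [0.507 0.281 0.123] []
45 0 0.1 [0.562 0.295 0.205] [[0.46, -0.24, 2.19, -0.33, 0.44, 2.02]]
45 0.08 0 [0.486 0.358 0.123] [[0.67, -0.17, 2.28, -0.81, 0.4, 2.64]]
45 0.08 0.1 [0.541 0.373 0.205] [[0.63, -0.17, 2.13, -0.56, 0.5, 2.34]]
55 0 0 [0.507 0.281 0.123] [[0.47, -0.22, 2.27, -0.25, 0.51, 1.96]]
55 0 0.1 [0.562 0.295 0.205] [[0.44, -0.19, 2.09, -0.18, 0.64, 1.86]]
55 0.08 0 [0.486 0.358 0.123] [[0.64, -0.14, 2.2, -0.42, 0.55, 2.26]]
55 0.08 0.1 [0.541 0.373 0.205] [[0.6, -0.12, 2.03, -0.31, 0.67, 2.1]]
65 0 0 [0.507 0.281 0.123] [[0.45, -0.16, 2.17, -0.12, 0.7, 1.84]]
65 0 0.1 [0.562 0.295 0.205] [[0.43, -0.12, 1.99, -0.1, 0.84, 1.79]]
65 0.08 0 [0.486 0.358 0.123] [[0.61, -0.09, 2.11, -0.22, 0.72, 2.06]]
65 0.08 0.1 [0.541 0.373 0.205] [[0.58, -0.06, 1.93, -0.17, 0.86, 1.97]]
75 0 0 [0.507 0.281 0.123] [[0.43, -0.08, 2.07, -0.06, 0.9, 1.78]]
75 0 0.1 [0.562 0.295 0.205] [[0.42, -0.03, 1.88, -0.05, 1.04, 1.75]]
75 0.08 0 [0.486 0.358 0.123] [[0.58, -0.01, 2.01, -0.1, 0.9, 1.95]]
75 0.08 0.1 [0.541 0.373 0.205] [[0.55, 0.02, 1.82, -0.09, 1.05, 1.9]]
```

The kinematic fit residual is 0.035 mm, so I can rely on this model. A grasp pitched 60° below horizontal along the rack's heading is reachable, and it clears the lamp. Now I'll work out the approach.

```bash
cat > plan.py <<'E'
from ik import *
import sys
def delta(P,M,tag=""):
    s=sense();Mc=R.from_rotvec(s["eef_rot"]).as_matrix()
    w=np.degrees(R.from_matrix(M@Mc.T).as_rotvec());d=P-s["ee_pos"]
    sol=ik(P,M,[s["qpos"]])
    print(tag,"P",P.round(4),"d mm",(d*1000).round(1),"rot",w.round(2),"|d|",np.linalg.norm(d).round(3),"|w|",np.linalg.norm(w).round(1),"q",[q.round(2).tolist() for q in sol])
E
python3 - <<'E'
from plan import *
M=Mg(60);z=M[:,2];g=axis_pt(0,.120)
print(proj("top",[axis_pt(y,s) for y in(-.08,0,.08) for s in(.1,.185)]).round(1).tolist())
print(proj("scene",[axis_pt(y,s) for y in(-.08,0,.08) for s in(.1,.185)]).round(1).tolist())
print("z",z.round(3),"A",A.round(3))
delta(g+.019*z-.12*z,M,"pre");delta(g+.019*z,M,"grasp")
E
cat > ov.py <<'E'
from ik import *
a=[]
for n,r in(("top",(110,260,150,300)),("scene",(165,305,340,500))):
    p=np.load(f"{n}0.npz")["p"][r[0]:r[1],r[2]:r[3]].copy();p=cv2.resize(p,(480,450),interpolation=cv2.INTER_CUBIC)
    sx=480/(r[3]-r[2]);sy=450/(r[1]-r[0])
    for y in(-.08,0,.08):
        q=proj(n,np.array([axis_pt(y,s) for s in(.1,.185)]));q=((q-[r[2],r[0]])*[sx,sy]).round().astype(int)
        cv2.line(p,tuple(map(int,q[0])),tuple(map(int,q[1])),(0,0,0),1)
    a.append(p)
cv2.imwrite("pics/ov.png",np.hstack(a)[:,:800,::-1])
E
python3 ov.py
```

```text
[[256.4, 189.8], [249.6, 169.7], [231.0, 195.9], [223.1, 176.0], [205.6, 202.0], [196.5, 182.4]]
[[387.1, 230.4], [399.6, 225.0], [410.0, 220.6], [423.7, 214.7], [432.2, 211.1], [446.8, 204.8]]
z [ 0.483  0.129 -0.866] A [0.554 0.147 0.819]
pre P [0.4589 0.2679 0.2119] d mm [143.9 531.4 -80.9] rot [ 0.95 -4.47 -2.81] |d| 0.556 |w| 5.4 q [[0.49, -0.47, 2.24, -0.15, 0.87, 1.87]]
grasp P [0.5169 0.2833 0.1079] d mm [ 201.9  546.8 -184.9] rot [ 0.95 -4.47 -2.81] |d| 0.611 |w| 5.4 q [[0.46, -0.19, 2.22, -0.17, 0.61, 1.89]]
```

View pics/ov.png

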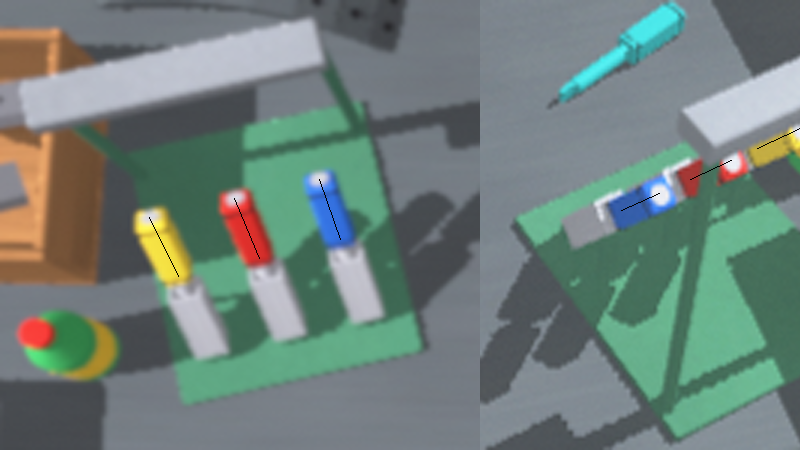

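The model axes fall on the coloured handles and cap centres in both views: yellow, red and blue from left to right. I'll travel at height to the pre-grasp for the red punch in the middle tube.

```bash

python3 -m handwheel '0.01 0.038 0 0 0 0 0.055; 0.01 0.038 0 0 -1 -0.5 0.055; 0.01 0.038 0 0 -1 -0.5 0.055; 0.01 0.038 0 0 -1 -0.5 0.055; 0.01 0.038 0 0 -1 -0.5 0.055'; python3 lg.py
python3 -m handwheel '0.01 0.038 0 0 0 0 0.055; 0.01 0.038 0 0 0 0 0.055; 0.01 0.038 0 0 0 0 0.055; 0.01 0.038 0 0 0 0 0.055; 0.01 0.038 0 0 0 0 0.055' ; python3 lg.py; python3 kin.py;python3 - <<'E'
from plan import *
M=Mg(60);z=M[:,2];g=axis_pt(0,.120)
delta(g+.019*z-.12*z,M,"pre");delta(g+.019*z,M,"grasp")
E
```

```text
t: 1.85
ee_pos: [0.3665, -0.0731, 0.295]
eef_rot: [-2.961, -0.419, -0.777]
contact_force: [1.3, -0.5, 0.5]
grip_width: 0.582
1.85 q [-0.655 -0.94   2.344  0.398  1.415  0.636] p [ 0.3665 -0.0731  0.295 ] F [ 1.3 -0.5  0.5] g 55.3
x [0.837 0.247 0.489] z [ 0.475  0.118 -0.872]
t: 2.27
ee_pos: [0.4153, 0.1131, 0.2956]
eef_rot: [-2.959, -0.424, -0.777]
contact_force: [0.7, -1.4, -0.1]
grip_width: 0.577
2.27 q [ 0.087 -0.823  2.293  0.085  1.167  1.36 ] p [0.4153 0.1131 0.2956] F [ 0.7 -1.4 -0.1] g 54.9
x [0.836 0.249 0.489] z [ 0.474  0.12  -0.872]
0.2511511531770404 [ 0.     0.054  0.223  0.     0.452  0.042  0.613  0.292 -4.712  1.   ] 0.01969703959986413
pre P [0.4589 0.2679 0.2119] d mm [ 43.6 154.8 -83.8] rot [ 1.18 -0.42 -1.12] |d| 0.181 |w| 1.7 q [[0.49, -0.47, 2.24, -0.15, 0.87, 1.87]]
grasp P [0.5169 0.2833 0.1079] d mm [ 101.5  170.2 -187.7] rot [ 1.18 -0.42 -1.12] |d| 0.273 |w| 1.7 q [[0.46, -0.19, 2.22, -0.17, 0.61, 1.89]]
```

```bash

python3 -m handwheel '0.009 0.035 -0.008 0.4 -0.2 -0.3 0.055; 0.009 0.035 -0.015 0.4 -0.2 -0.3 0.055; 0.009 0.034 -0.02 0.4 0 -0.3 0.055; 0.009 0.03 -0.02 0 0 -0.2 0.055; 0.0076 0.021 -0.02 0 0 0 0.055'; python3 -m handwheel '0 0 0 0 0 0 0.055'; python3 lg.py;python3 - <<'E'
from plan import *
M=Mg(60);z=M[:,2];g=axis_pt(0,.120)
delta(g+.019*z-.12*z,M,"pre");delta(g+.019*z,M,"grasp")
for n in("scene","top"):
    p,d=read_camera(n); cv2.imwrite(f"pics/{n}1.png",p[:,:,::-1]); np.savez(f"{n}1.npz",p=p,d=d)
a=[cv2.imread("pics/top1.png")[100:300,140:420],cv2.imread("pics/scene1.png")[100:300,300:520]]
cv2.imwrite("pics/v1.png",cv2.resize(np.hstack(a),None,fx=1.6,fy=1.6,interpolation=cv2.INTER_CUBIC))
E
```

```text
t: 2.68
ee_pos: [0.4588, 0.2689, 0.2112]
eef_rot: [-2.945, -0.389, -0.785]
contact_force: [-0.1, -0.2, 0.4]
grip_width: 0.58
t: 2.77
ee_pos: [0.4568, 0.268, 0.2053]
eef_rot: [-2.951, -0.392, -0.77]
contact_force: [-0.8, -0.0, -1.0]
grip_width: 0.578
2.77 q [ 0.49  -0.46   2.239 -0.144  0.868  1.862] p [0.4568 0.268  0.2053] F [-0.8 -0.  -1. ] g 55.0
x [0.842 0.228 0.488] z [ 0.472  0.127 -0.873]
pre P [0.4589 0.2679 0.2119] d mm [ 2.1 -0.2  6.5] rot [ 0.2  -0.73 -0.23] |d| 0.007 |w| 0.8 q [[0.49, -0.47, 2.24, -0.15, 0.87, 1.87]]
grasp P [0.5169 0.2833 0.1079] d mm [ 60.1  15.3 -97.4] rot [ 0.2  -0.73 -0.23] |d| 0.115 |w| 0.8 q [[0.46, -0.19, 2.22, -0.17, 0.61, 1.89]]
```

View pics/v1.png

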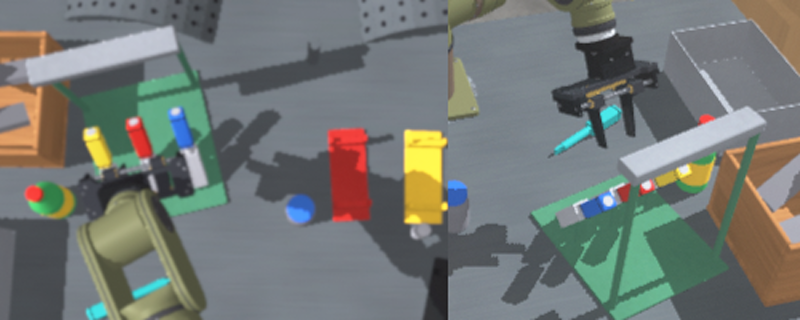

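The picture shows the open gripper over the red handle, aligned with the middle tube: top (135,190), scene (600,110) in the crop. The oil bottle stays clear to the left. I'll advance along the fingers.

```bash

python3 -m handwheel '0.015 0.004 -0.022 0 -0.7 -0.2 0.055; 0.015 0.004 -0.024 0 0 0 0.055; 0.015 0.004 -0.024 0 0 0 0.055; 0.01 0.0025 -0.018 0 0 0 0.055; 0.003 0.001 -0.006 0 0 0 0.055'; python3 -m handwheel '0 0 0 0 0 0 0.055';python3 -m handwheel '0 0 0 0 0 0 0.055'; python3 lg.py;python3 - <<'E'
from plan import *
M=Mg(60);z=M[:,2];g=axis_pt(0,.120)
delta(g+.019*z,M,"grasp")
for n in("scene","top"):
    p,d=read_camera(n); cv2.imwrite(f"pics/{n}2.png",p[:,:,::-1])
a=[cv2.imread("pics/top2.png")[100:300,140:420],cv2.imread("pics/scene2.png")[100:300,300:520]]
cv2.imwrite("pics/v2.png",cv2.resize(np.hstack(a),None,fx=1.6,fy=1.6,interpolation=cv2.INTER_CUBIC))
E
```

```text
t: 3.28
ee_pos: [0.5176, 0.2796, 0.1161]
eef_rot: [-2.948, -0.377, -0.8]
contact_force: [-1.1, -0.5, -0.9]
grip_width: 0.583
t: 3.37
ee_pos: [0.5173, 0.28, 0.1171]
eef_rot: [-2.947, -0.377, -0.801]
contact_force: [0.1, -0.2, 0.2]
grip_width: 0.579
t: 3.45
ee_pos: [0.5179, 0.2808, 0.1194]
eef_rot: [-2.944, -0.378, -0.805]
contact_force: [1.3, 0.0, 0.4]
grip_width: 0.575
3.45 q [ 0.457 -0.215  2.216 -0.178  0.623  1.89 ] p [0.5179 0.2808 0.1194] F [1.3 0.  0.4] g 54.7
x [0.833 0.218 0.509] z [ 0.493  0.127 -0.861]
grasp P [0.5169 0.2833 0.1079] d mm [ -1.    2.4 -11.4] rot [-0.07  0.59  0.29] |d| 0.012 |w| 0.7 q [[0.46, -0.19, 2.22, -0.17, 0.61, 1.89]]
```

View pics/v2.png

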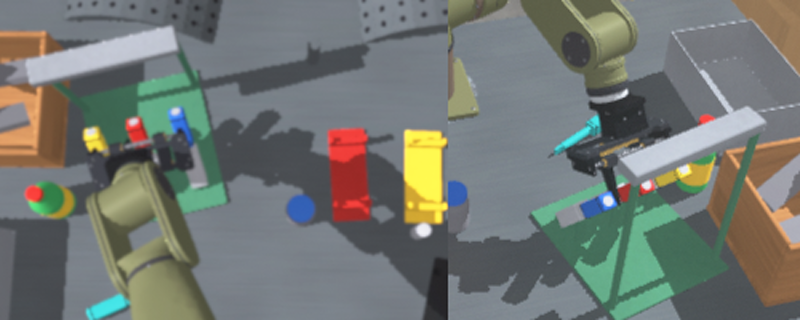

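```bash

python3 -m handwheel '-0.0005 0.0015 -0.004 0 0 0.2 0.055;-0.0005 0.001 -0.006 0 0 0 0.055; 0 0 0 0 0 0 0.055; 0 0 0 0 0 0 0.055'; python3 lg.py;python3 - <<'E'
from plan import *
M=Mg(60);z=M[:,2];g=axis_pt(0,.120)
delta(g+.019*z,M,"grasp")
E
```

```text
t: 3.88
ee_pos: [0.5156, 0.2838, 0.107]
eef_rot: [-2.944, -0.386, -0.801]
contact_force: [1.0, 0.6, -0.1]
grip_width: 0.577
3.88 q [ 0.464 -0.197  2.224 -0.185  0.602  1.899] p [0.5156 0.2838 0.107 ] F [ 1.   0.6 -0.1] g 54.8
x [0.833 0.223 0.506] z [ 0.49   0.129 -0.862]
grasp P [0.5169 0.2833 0.1079] d mm [ 1.3 -0.5  0.9] rot [0.   0.43 0.  ] |d| 0.002 |w| 0.4 q [[0.46, -0.19, 2.22, -0.17, 0.61, 1.89]]
```

At the grasp pose, within 2 mm and with no contact. Closing.

```bash

python3 -m handwheel '0 0 0 0 0 0 0.02; 0 0 0 0 0 0 0.02; 0 0 0 0 0 0 0.02; 0 0 0 0 0 0 0.02; 0 0 0 0 0 0 0.02' 45; python3 -m handwheel '0 0 0 0 0 0 0.02; 0 0 0 0 0 0 0.02;0 0 0 0 0 0 0.02'; python3 lg.py; python3 -c "
from workcell import *;print(sense()['torque'])"
```

```text
t: 4.3
ee_pos: [0.5163, 0.284, 0.1078]
eef_rot: [-2.943, -0.385, -0.802]
contact_force: [-0.3, -3.0, 0.1]
grip_width: 0.294
t: 4.55
ee_pos: [0.5163, 0.2838, 0.1077]
eef_rot: [-2.944, -0.385, -0.802]
contact_force: [0.7, -0.1, 0.4]
grip_width: 0.294
4.55 q [ 0.463 -0.197  2.222 -0.185  0.601  1.899] p [0.5163 0.2838 0.1077] F [ 0.7 -0.1  0.4] g 27.9
x [0.833 0.222 0.507] z [ 0.491  0.129 -0.862]
[-0.02297448  0.2005981   0.02571509]
```

Gripped at 27.9 mm, which matches the 28 mm handle. Now I'll draw along the tube axis (0.554, 0.147, 0.819).

```bash

python3 -m handwheel '0.0055 0.0015 0.0082 0 0 0 0.02; 0.0089 0.0024 0.0131 0 0 0 0.02; 0.0089 0.0024 0.0131 0 0 0 0.02'; python3 lg.py;  python3 -m handwheel '0.0089 0.0024 0.0131 0 0 0 0.02; 0.0089 0.0024 0.0131 0 0 0 0.02; 0.0089 0.0024 0.0131 0 0 0 0.02;0.0055 0.0015 0.0082 0 0 0 0.02;0 0 0 0 0 0 0.02'; python3 lg.py;  python3 -c "
from h import *
print(sense()['torque'])
for n in('scene','top'):
    p,d=read_camera(n); cv2.imwrite(f'pics/{n}3.png',p[:,:,::-1])
a=[cv2.imread('pics/top3.png')[100:300,140:420],cv2.imread('pics/scene3.png')[100:300,300:520]]
cv2.imwrite('pics/v3.png',cv2.resize(np.hstack(a),None,fx=1.6,fy=1.6,interpolation=cv2.INTER_CUBIC))
"
```

```text
t: 4.8
ee_pos: [0.5385, 0.2896, 0.1406]
eef_rot: [-2.946, -0.386, -0.796]
contact_force: [0.1, 1.2, -3.4]
grip_width: 0.291
4.8 q [ 0.453 -0.184  2.15  -0.161  0.663  1.865] p [0.5385 0.2896 0.1406] F [ 0.1  1.2 -3.4] g 27.6
x [0.835 0.223 0.504] z [ 0.487  0.127 -0.864]
t: 5.22
ee_pos: [0.5735, 0.2993, 0.1921]
eef_rot: [-2.942, -0.384, -0.807]
contact_force: [0.1, 0.6, -2.4]
grip_width: 0.292
5.22 q [ 0.44  -0.159  2.038 -0.138  0.739  1.828] p [0.5735 0.2993 0.1921] F [ 0.1  0.6 -2.4] g 27.8
x [0.831 0.221 0.51 ] z [ 0.493  0.13  -0.86 ]
[-0.10075476  0.41869295  0.0560746 ]
```

View pics/v3.png

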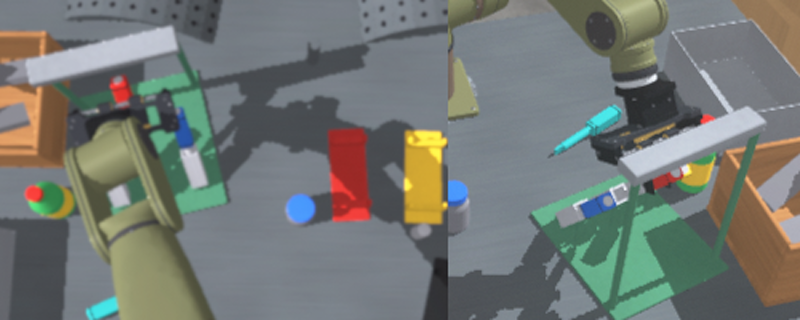

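The red punch is out: drawn 103 mm against the 85 mm inside the tube, with the wrist reading 2.4 N, about its weight. Its handle shows at (118,90) in the top crop, and the blue and yellow tools are still in their tubes. I'll retreat from under the lamp, perpendicular to the tube.

```bash

python3 -m handwheel '-0.013 -0.0035 0.011 0 0 0 0.02; -0.017 -0.0045 0.013 0 0 0 0.02; -0.017 -0.0045 0.013 0 0 0 0.02; -0.017 -0.0045 0.013 0 0 0 0.02;-0.012 -0.003 0.013 0 0 0 0.02'; python3 lg.py
cat > place.py <<'E'
from plan import *
# args: cx cy yawdeg s  hover ; tool axis in gripper frame from file ax.json
import sys
cx,cy,yw,s,hov=map(float,sys.argv[1:6]);yw=np.radians(yw)
at=np.array(json.load(open("ax.json")))
e=np.radians(2.2);x=np.array([np.cos(yw),np.sin(yw),0]);y=np.array([x[1],-x[0],0])
ax=np.cos(e)*x+np.sin(e)*Z
# frame (y, ax)
F=np.stack([ax,y,np.cross(ax,y)],1);ft=np.stack([at,[0,1,0],np.cross(at,[0,1,0])],1)
M=F@ft.T
g=np.array([cx,cy,.0535+hov])+(s-.0925)*ax
delta(g+.019*M[:,2],M,f"hover {hov}");print("z",M[:,2].round(3))
E
python3 - <<'E'
from plan import *
M=R.from_rotvec(sense()["eef_rot"]).as_matrix()
a=M.T@A;print(a);a[1]=0;a/=np.linalg.norm(a);json.dump(a.tolist(),open("ax.json","w"))
E
python3 place.py .4785 -.1195 4 .1195 .12
```

```text
t: 5.73
ee_pos: [0.4931, 0.2779, 0.2502]
eef_rot: [-2.947, -0.386, -0.796]
contact_force: [-0.1, -0.2, -2.8]
grip_width: 0.296
5.73 q [ 0.475 -0.402  2.128 -0.14   0.903  1.843] p [0.4931 0.2779 0.2502] F [-0.1 -0.2 -2.8] g 28.1
x [0.835 0.223 0.503] z [ 0.487  0.127 -0.864]
[ 0.90787507  0.00189053 -0.41923655]
hover 0.12 P [ 0.4981 -0.1181  0.157 ] d mm [   5.  -396.1  -93.2] rot [ -8.54  52.18 -10.17] |d| 0.407 |w| 53.8 q [[-0.27, 0.12, 1.79, -0.13, 1.6, 1.26]]
z [-0.383 -0.027 -0.923]
```

```bash

python3 -m handwheel '0 -0.02 0 -0.78 4.74 -0.92 0.02; 0.001 -0.035 0 -0.78 4.74 -0.92 0.02; 0 -0.037 0 -0.78 4.74 -0.92 0.02; 0.001 -0.037 0 -0.78 4.74 -0.92 0.02; 0 -0.037 0 -0.78 4.74 -0.92 0.02'; python3 lg.py
python3 -m handwheel '0.001 -0.037 0 -0.78 4.74 -0.92 0.02; 0.001 -0.037 -0.005 -0.78 4.74 -0.92 0.02; 0 -0.037 -0.01 -0.78 4.74 -0.92 0.02; 0.001 -0.037 -0.015 -0.78 4.74 -0.92 0.02; 0 -0.037 -0.02 -0.78 4.74 -0.92 0.02'; python3 lg.py
python3 place.py .4785 -.1195 4 .1195 .12
```

```text
t: 6.15
ee_pos: [0.4965, 0.1113, 0.2517]
eef_rot: [-3.094, -0.268, -0.166]
contact_force: [0.8, 0.3, -4.1]
grip_width: 0.288
6.15 q [ 0.098 -0.291  1.981  0.031  1.346  1.49 ] p [0.4965 0.1113 0.2517] F [ 0.8  0.3 -4.1] g 27.4
x [0.979 0.17  0.109] z [ 0.103  0.04  -0.994]
t: 6.57
ee_pos: [0.5011, -0.0738, 0.2029]
eef_rot: [3.095, 0.134, -0.478]
contact_force: [1.4, 0.2, -3.1]
grip_width: 0.291
6.57 q [-0.206  0.016  1.807 -0.081  1.614  1.287] p [ 0.5011 -0.0738  0.2029] F [ 1.4  0.2 -3.1] g 27.7
x [ 0.95   0.083 -0.301] z [-0.301 -0.02  -0.954]
hover 0.12 P [ 0.4981 -0.1181  0.157 ] d mm [ -3.  -44.3 -45.9] rot [-0.75  5.02 -0.89] |d| 0.064 |w| 5.2 q [[-0.27, 0.12, 1.79, -0.13, 1.6, 1.26]]
z [-0.383 -0.027 -0.923]
```

```bash

python3 -m handwheel '-0.001 -0.02 -0.015 -0.4 2.6 -0.5 0.02; -0.001 -0.015 -0.015 -0.4 2.4 -0.4 0.02; -0.001 -0.009 -0.015 0 0 0 0.02; 0 0 0 0 0 0 0.02; 0 0 0 0 0 0 0.02'; python3 lg.py
python3 place.py .4785 -.1195 4 .1195 .12
python3 - <<'E'
from h import *
for n in('scene','top'):
    p,d=read_camera(n); cv2.imwrite(f'pics/{n}4.png',p[:,:,::-1]); np.savez(f"{n}4.npz",p=p,d=d)
a=[cv2.imread('pics/top4.png')[120:280,310:460],cv2.imread('pics/scene4.png')[140:300,190:340]]
cv2.imwrite('pics/v4.png',cv2.resize(np.hstack(a),None,fx=2.6,fy=2.6,interpolation=cv2.INTER_CUBIC))
E
```

```text
t: 6.98
ee_pos: [0.4964, -0.1155, 0.1558]
eef_rot: [3.066, 0.107, -0.617]
contact_force: [-0.3, -0.2, -2.3]
grip_width: 0.293
6.98 q [-0.262  0.119  1.797 -0.125  1.604  1.258] p [ 0.4964 -0.1155  0.1558] F [-0.3 -0.2 -2.3] g 27.9
x [ 0.92   0.065 -0.387] z [-0.386 -0.025 -0.922]
hover 0.12 P [ 0.4981 -0.1181  0.157 ] d mm [ 1.8 -2.6  1.2] rot [-0.09 -0.16  0.01] |d| 0.003 |w| 0.2 q [[-0.27, 0.12, 1.79, -0.13, 1.6, 1.26]]
z [-0.383 -0.027 -0.923]
```

View pics/v4.png

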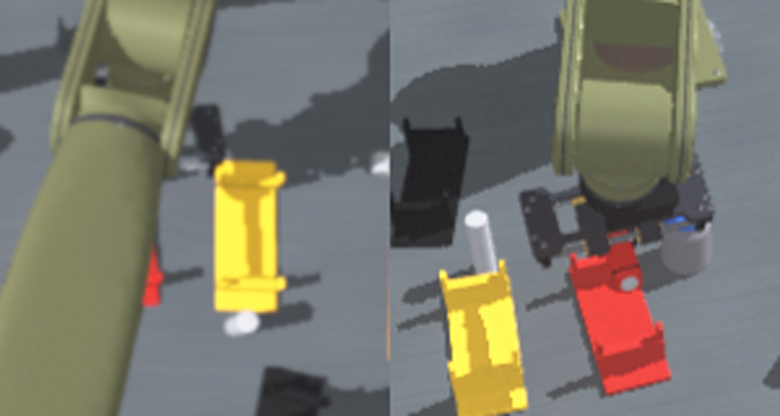

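In the scene crop the punch's end cap is at (627,280), i.e. image (281,248), above the red cradle. The top view is blocked by the arm. I'll check the cap's depth position against the expected one, to verify the pitch in the grip.

```bash
python3 - <<'E'
from plan import *
at=np.array(json.load(open("ax.json")))
s=sense();M=R.from_rotvec(s["eef_rot"]).as_matrix();ax=M@at;g=s["ee_pos"]-.019*M[:,2]
print("axis",ax.round(3))
e=g+ax*(.185-.1195);print("exp cap",e.round(4),proj("scene",e).round(1), "tip",(g-ax*.1195).round(4))
f=np.load("scene4.npz");p,d=f["p"],f["d"];W=world("scene",d)
m=(p.min(2)>125)
m[:, :]&=True
m2=np.zeros_like(m);m2[236:262,270:295]=True
w=W[m&m2];print(len(w),np.argwhere(m&m2).mean(0),np.median(w,0).round(4),w.min(0).round(3),w.max(0).round(3))
# red pixels in high z
h=cv2.cvtColor(p,cv2.COLOR_RGB2HSV);r=((h[...,0]<8)&(h[...,1]>130)&(W[...,2]>.12)&(W[...,2]<.25)&(abs(W[...,1]+.12)<.06))
w=W[r];print(len(w),w.min(0).round(3),w.max(0).round(3))
u=w[(w[:,2]>np.percentile(w[:,2],0))]
c=u.mean(0);print(c.round(4),np.linalg.svd(u-c)[2].round(3))
E
```

```text
axis [0.997 0.071 0.04 ]
exp cap [ 0.5704 -0.1101  0.1785] [282.7 248.2] tip [ 0.386  -0.1232  0.1711]
60 [253.06666667 287.75      ] [ 0.4677 -0.0771  0.0005] [ 0.369 -0.12  -0.006] [ 0.572 -0.061  0.183]
190 [ 0.506 -0.164  0.155] [ 0.571 -0.099  0.247]
[ 0.5487 -0.117   0.1852] [[-0.969  0.175 -0.176]
 [ 0.242  0.512 -0.824]
 [-0.054 -0.841 -0.539]]
```

The cap was expected at (282.7,248.2) and observed at about (281,248), so the pitch and grip are as planned. Descending.

```bash

python3 -m handwheel '0.001 -0.0015 -0.02 0 0 0 0.02; 0.001 -0.001 -0.025 0 0 0 0.02; 0 0 -0.025 0 0 0 0.02; 0 0 -0.018 0 0 0 0.02; 0 0 -0.008 0 0 0 0.02'; python3 -m handwheel '0 0 0 0 0 0 0.02;0 0 0 0 0 0 0.02'; python3 lg.py
python3 place.py .4785 -.1195 4 .1195 0.0
```

```text
t: 7.5
ee_pos: [0.4988, -0.1172, 0.0604]
eef_rot: [3.066, 0.11, -0.613]
contact_force: [-0.7, 0.3, -3.0]
grip_width: 0.296
t: 7.67
ee_pos: [0.5004, -0.1181, 0.0629]
eef_rot: [3.065, 0.109, -0.609]
contact_force: [0.2, -0.7, -2.8]
grip_width: 0.291
7.67 q [-0.264  0.226  1.844 -0.128  1.444  1.276] p [ 0.5004 -0.1181  0.0629] F [ 0.2 -0.7 -2.8] g 27.7
x [ 0.922  0.066 -0.382] z [-0.381 -0.028 -0.924]
hover 0.0 P [ 0.4981 -0.1181  0.037 ] d mm [ -2.2  -0.1 -25.9] rot [ 0.03  0.12 -0.09] |d| 0.026 |w| 0.2 q [[-0.27, 0.26, 1.86, -0.13, 1.4, 1.28]]
z [-0.383 -0.027 -0.923]
```

```bash

python3 -m handwheel '-0.001 0 -0.01 0 0 0 0.02; -0.001 0 -0.008 0 0 0 0.02; 0 0 -0.003 0 0 0 0.02; 0 0 0 0 0 0 0.02;0 0 0 0 0 0 0.02';  python3 lg.py
python3 place.py .4785 -.1195 4 .1195 0.0
```

```text
t: 8.08
ee_pos: [0.4974, -0.1184, 0.0405]
eef_rot: [3.066, 0.108, -0.612]
contact_force: [0.4, 1.3, -3.7]
grip_width: 0.3
8.08 q [-0.266  0.252  1.858 -0.129  1.407  1.279] p [ 0.4974 -0.1184  0.0405] F [ 0.4  1.3 -3.7] g 28.5
x [ 0.921  0.065 -0.384] z [-0.383 -0.027 -0.923]
hover 0.0 P [ 0.4981 -0.1181  0.037 ] d mm [ 0.7  0.2 -3.5] rot [-0.01 -0.   -0.04] |d| 0.004 |w| 0.0 q [[-0.27, 0.26, 1.86, -0.13, 1.4, 1.28]]
z [-0.383 -0.027 -0.923]
```

```bash

python3 -m handwheel '0 0 -0.002 0 0 0 0.02; 0 0 -0.001 0 0 0 0.02; 0 0 0 0 0 0 0.02;0 0 0 0 0 0 0.02';  python3 lg.py
python3 -m handwheel '0 0 -0.001 0 0 0 0.02; 0 0 0 0 0 0 0.02;0 0 0 0 0 0 0.02';  python3 lg.py
```

```text
t: 8.42
ee_pos: [0.498, -0.1185, 0.038]
eef_rot: [3.065, 0.108, -0.61]
contact_force: [0.0, -0.7, -1.7]
grip_width: 0.296
8.42 q [-0.266  0.255  1.858 -0.129  1.402  1.28 ] p [ 0.498  -0.1185  0.038 ] F [ 0.  -0.7 -1.7] g 28.2
x [ 0.921  0.065 -0.383] z [-0.382 -0.027 -0.924]
t: 8.67
ee_pos: [0.4981, -0.1185, 0.0379]
eef_rot: [3.065, 0.108, -0.611]
contact_force: [-1.8, 0.8, 5.5]
grip_width: 0.292
8.67 q [-0.266  0.256  1.858 -0.129  1.403  1.28 ] p [ 0.4981 -0.1185  0.0379] F [-1.8  0.8  5.5] g 27.7
x [ 0.921  0.065 -0.383] z [-0.382 -0.027 -0.924]
```

Contact reads about 8 N relative to the free-hanging weight, so the punch is on the bars. I'll slacken the grip first so it settles, then open a little.

```bash

python3 -m handwheel '0 0 0 0 0 0 0.02; 0 0 0 0 0 0 0.02;0 0 0 0 0 0 0.02' 3;  python3 lg.py
python3 -m handwheel '0 0 0 0 0 0 0.031; 0 0 0 0 0 0 0.034;0 0 0 0 0 0 0.045; 0 0 0 0 0 0 0.045; 0 0 0 0 0 0 0.045';  python3 lg.py
```

```text
t: 8.92
ee_pos: [0.4982, -0.1185, 0.0372]
eef_rot: [3.066, 0.108, -0.61]
contact_force: [0.9, -0.1, 3.4]
grip_width: 0.294
8.92 q [-0.266  0.256  1.859 -0.129  1.401  1.28 ] p [ 0.4982 -0.1185  0.0372] F [ 0.9 -0.1  3.4] g 28.0
x [ 0.922  0.065 -0.383] z [-0.382 -0.027 -0.924]
t: 9.33
ee_pos: [0.4973, -0.1183, 0.0362]
eef_rot: [3.066, 0.108, -0.613]
contact_force: [0.2, -0.5, -0.5]
grip_width: 0.461
9.33 q [-0.266  0.257  1.86  -0.129  1.4    1.28 ] p [ 0.4973 -0.1183  0.0362] F [ 0.2 -0.5 -0.5] g 43.8
x [ 0.921  0.065 -0.384] z [-0.383 -0.027 -0.923]
```

Released. I'll withdraw along the fingers and look.

```bash

python3 -m handwheel '0.004 0 0.0095 0 0 0 0.045; 0.0096 0.0007 0.023 0 0 0 0.045; 0.012 0.001 0.03 0 0 0 0.05; 0.012 0.001 0.03 0 0 0 0.05; 0 0.01 0.038 0 0 0 0.05'; python3 lg.py
python3 -m handwheel '0 0.035 0.02 0 -5 1 0.05; 0 0.036 0.02 1 -5 1 0.05; 0 0.036 0.02 1 -5 1 0.05;  0 0.036 0.01 1 -5 1 0.05;  0 0.036 0 1 -5 1 0.05'; python3 lg.py
python3 - <<'E'
from h import *
for n in('scene','top'):
    p,d=read_camera(n); cv2.imwrite(f'pics/{n}5.png',p[:,:,::-1]); np.savez(f"{n}5.npz",p=p,d=d)
a=[cv2.imread('pics/top5.png')[120:280,290:460],cv2.imread('pics/scene5.png')[160:320,190:340]]
cv2.imwrite('pics/v5.png',cv2.resize(np.hstack(a),None,fx=2.4,fy=2.4,interpolation=cv2.INTER_CUBIC))
E
```

```text
t: 9.75
ee_pos: [0.5359, -0.1063, 0.1677]
eef_rot: [3.065, 0.107, -0.613]
contact_force: [0.1, 0.2, -0.0]
grip_width: 0.524
9.75 q [-0.233  0.186  1.7   -0.115  1.634  1.283] p [ 0.5359 -0.1063  0.1677] F [ 0.1  0.2 -0. ] g 49.8
x [ 0.921  0.064 -0.385] z [-0.384 -0.027 -0.923]
t: 10.17
ee_pos: [0.5373, 0.075, 0.2428]
eef_rot: [-3.106, -0.25, -0.092]
contact_force: [1.1, 0.3, -0.0]
grip_width: 0.522
10.17 q [ 0.025 -0.172  1.895  0.028  1.362  1.43 ] p [0.5373 0.075  0.2428] F [ 1.1  0.3 -0. ] g 49.7
x [0.985 0.159 0.061] z [ 0.057  0.029 -0.998]
```

View pics/v5.png

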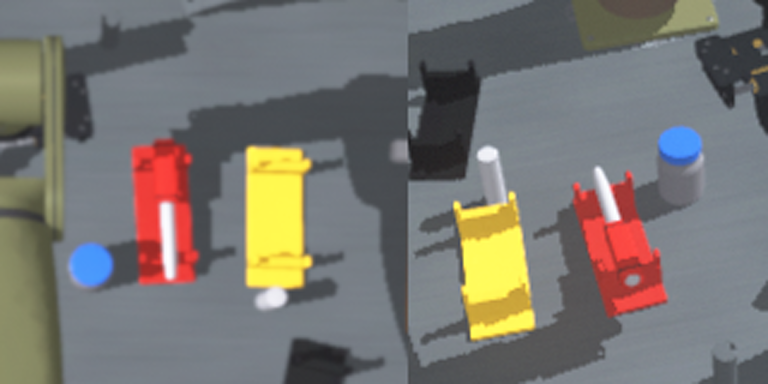

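The pictures show the red punch lying across both red bars, handle end at (168,150) and tip at (170,275) in the top crop. The jar, stud and yellow cradle are undisturbed. For the yellow chisel I'll check how close the gripper body comes to the oil bottle.

```bash
python3 - <<'E'
from plan import *
W=[world(n,np.load(f"{n}0.npz")["d"]) for n in("scene","top")]
w=np.concatenate([x[(abs(x[...,0]-.41)<.06)&(abs(x[...,1]-.46)<.055)&(x[...,2]>.02)&(x[...,2]<.2)] for x in W])
top=w[w[:,2]>.16];print("cap c",top.mean(0).round(4),top.min(0).round(3),top.max(0).round(3))
c=top[:,:2].mean(0)
for z0 in np.arange(.02,.18,.02):
    q=w[(w[:,2]>=z0)&(w[:,2]<z0+.02)]
    if len(q):print(z0.round(2),len(q),q.min(0).round(3),q.max(0).round(3))
y=.08
oil=np.array([[c[0]+r*np.cos(a),c[1]+r*np.sin(a),z] for r,zt in((.014,.176),(.034,.15)) for z in np.arange(.05,zt+.001,.005) for a in np.arange(0,6.3,.2)])
for t in(50,60,65,70,75,80):
  for s in(.120,.130,.140):
    M=Mg(t);g=axis_pt(y,s)
    for back in(0,):
        q=(oil-(g-back*M[:,2]))@M  # coords in tool frame
        dx=np.maximum(abs(q[:,0])-.0375,0);dy=np.maximum(abs(q[:,1])-.09,0);dz=np.maximum(q[:,2]+.059,0)
        dmin=np.sqrt(dx**2+dy**2+dz**2).min()
    print(t,s,"clear mm",(dmin*1000).round(1),[x.round(2).tolist() for x in ik(g+.019*M[:,2],M,[[.6,-.1,2.1,-.2,.7,2.1]])])
E
```

```text
cap c [0.4069 0.4668 0.1691] [0.393 0.453 0.161] [0.423 0.482 0.18 ]
0.02 105 [0.376 0.434 0.02 ] [0.443 0.489 0.04 ]
0.04 97 [0.377 0.436 0.04 ] [0.443 0.489 0.06 ]
0.06 112 [0.376 0.437 0.06 ] [0.442 0.493 0.08 ]
0.08 105 [0.377 0.437 0.08 ] [0.442 0.492 0.1  ]
0.1 159 [0.378 0.438 0.1  ] [0.441 0.499 0.12 ]
0.12 95 [0.386 0.445 0.12 ] [0.432 0.486 0.139]
0.14 17 [0.394 0.452 0.141] [0.421 0.473 0.16 ]
0.16 122 [0.393 0.453 0.161] [0.423 0.482 0.178]
50 0.12 clear mm 4.0 [[0.66, -0.16, 2.24, -0.58, 0.47, 2.41]]
50 0.13 clear mm 5.5 [[0.65, -0.16, 2.23, -0.56, 0.48, 2.39]]
50 0.14 clear mm 12.1 [[0.65, -0.16, 2.21, -0.54, 0.49, 2.36]]
60 0.12 clear mm 7.8 [[0.63, -0.12, 2.15, -0.31, 0.64, 2.14]]
60 0.13 clear mm 15.1 [[0.62, -0.12, 2.13, -0.3, 0.65, 2.13]]
60 0.14 clear mm 21.7 [[0.62, -0.11, 2.12, -0.29, 0.66, 2.11]]
65 0.12 clear mm 12.7 [[0.61, -0.09, 2.1, -0.22, 0.73, 2.06]]
65 0.13 clear mm 20.4 [[0.61, -0.09, 2.09, -0.21, 0.74, 2.05]]
65 0.14 clear mm 22.0 [[0.6, -0.08, 2.07, -0.21, 0.75, 2.04]]
70 0.12 clear mm 17.1 [[0.6, -0.05, 2.05, -0.16, 0.82, 2.0]]
70 0.13 clear mm 21.7 [[0.59, -0.05, 2.04, -0.15, 0.83, 1.99]]
70 0.14 clear mm 23.7 [[0.59, -0.05, 2.02, -0.15, 0.84, 1.98]]
75 0.12 clear mm 21.7 [[0.58, -0.01, 2.0, -0.1, 0.91, 1.95]]
75 0.13 clear mm 22.5 [[0.58, -0.01, 1.99, -0.1, 0.92, 1.94]]
75 0.14 clear mm 26.4 [[0.58, -0.01, 1.97, -0.1, 0.94, 1.94]]
80 0.12 clear mm 21.8 [[0.57, 0.03, 1.95, -0.06, 1.0, 1.91]]
80 0.13 clear mm 24.4 [[0.57, 0.03, 1.93, -0.06, 1.01, 1.91]]
80 0.14 clear mm 29.9 [[0.56, 0.03, 1.92, -0.06, 1.03, 1.9]]
```

A 65° pitch with the grasp 125 mm from the tip clears the bottle by about 17 mm.

```bash
cat > yp.py <<'E'
from plan import *
M=Mg(65);z=M[:,2];g=axis_pt(.08,.125)
delta(g+.019*z-.12*z,M,"pre");delta(g+.019*z,M,"grasp");print(z.round(3))
E
python3 yp.py
```

```text
pre P [0.4486 0.3479 0.22  ] d mm [-85.3 271.  -19.7] rot [  3.51 -21.7    5.1 ] |d| 0.285 |w| 22.6 q [[0.65, -0.31, 2.09, -0.2, 0.96, 2.04]]
grasp P [0.4976 0.3609 0.1113] d mm [ -36.3  284.  -128.5] rot [  3.51 -21.7    5.1 ] |d| 0.314 |w| 22.6 q [[0.61, -0.09, 2.09, -0.22, 0.73, 2.05]]
[ 0.408  0.109 -0.906]
```

```bash

python3 -m handwheel '-0.03 0.015 0.01 0.7 -4.3 1 0.055; -0.03 0.022 0.005 0.7 -4.3 1 0.055; -0.02 0.034 0 0.7 -4.3 1 0.055;  -0.005 0.036 0 0.7 -4.3 1 0.055;  0 0.036 0 0.7 -4.3 1 0.055'; python3 lg.py; python3 -m handwheel '0 0.036 -0.005 0 0 0 0.055; 0 0.036 -0.01 0 0 0 0.055; 0 0.03 -0.01 0 0 0 0.055;  0 0.018 -0.005 0 0 0 0.055;  0 0 0 0 0 0 0.055'; python3 lg.py; python3 yp.py
```

```text
t: 10.68
ee_pos: [0.4497, 0.2167, 0.2535]
eef_rot: [-2.991, -0.378, -0.658]
contact_force: [0.6, 0.3, -0.1]
grip_width: 0.576
10.68 q [ 0.369 -0.538  2.191 -0.054  1.058  1.705] p [0.4497 0.2167 0.2535] F [ 0.6  0.3 -0.1] g 54.8
x [0.879 0.226 0.42 ] z [ 0.406  0.106 -0.908]
t: 11.1
ee_pos: [0.4494, 0.3383, 0.2202]
eef_rot: [-2.995, -0.386, -0.644]
contact_force: [-0.9, -0.7, 0.9]
grip_width: 0.577
11.1 q [ 0.627 -0.318  2.094 -0.181  0.975  2.014] p [0.4494 0.3383 0.2202] F [-0.9 -0.7  0.9] g 54.8
x [0.882 0.231 0.411] z [ 0.398  0.105 -0.912]
pre P [0.4486 0.3479 0.22  ] d mm [-0.7  9.6 -0.2] rot [ 0.16 -0.7   0.22] |d| 0.01 |w| 0.7 q [[0.65, -0.31, 2.09, -0.2, 0.96, 2.04]]
grasp P [0.4976 0.3609 0.1113] d mm [  48.3   22.7 -109. ] rot [ 0.16 -0.7   0.22] |d| 0.121 |w| 0.7 q [[0.61, -0.09, 2.09, -0.22, 0.73, 2.05]]
[ 0.408  0.109 -0.906]
```

```bash

python3 -m handwheel '0 0.0095 0 0.1 -0.6 0.2 0.055; 0 0 0 0 0 0 0.055; 0.009 0.0025 -0.02 0 0 0 0.055; 0.01 0.003 -0.023 0 0 0 0.055'; python3 lg.py; python3 yp.py; python3 - <<'E'
from h import *
for n in('scene','top'):
    p,d=read_camera(n); cv2.imwrite(f'pics/{n}6.png',p[:,:,::-1])
a=[cv2.imread('pics/top6.png')[120:260,130:300],cv2.imread('pics/scene6.png')[120:260,340:500]]
cv2.imwrite('pics/v6.png',cv2.resize(np.hstack(a),None,fx=2.4,fy=2.4,interpolation=cv2.INTER_CUBIC))
E
```

```text
t: 11.43
ee_pos: [0.4713, 0.3516, 0.1827]
eef_rot: [-2.983, -0.382, -0.674]
contact_force: [0.4, 0.6, 0.2]
grip_width: 0.578
11.43 q [ 0.626 -0.233  2.096 -0.202  0.87   2.04 ] p [0.4713 0.3516 0.1827] F [0.4 0.6 0.2] g 55.0
x [0.874 0.227 0.43 ] z [ 0.416  0.111 -0.903]
pre P [0.4486 0.3479 0.22  ] d mm [-22.7  -3.6  37.3] rot [-0.29  0.43  0.25] |d| 0.044 |w| 0.6 q [[0.65, -0.31, 2.09, -0.2, 0.96, 2.04]]
grasp P [0.4976 0.3609 0.1113] d mm [ 26.4   9.4 -71.4] rot [-0.29  0.43  0.25] |d| 0.077 |w| 0.6 q [[0.61, -0.09, 2.09, -0.22, 0.73, 2.05]]
[ 0.408  0.109 -0.906]
```

View pics/v6.png

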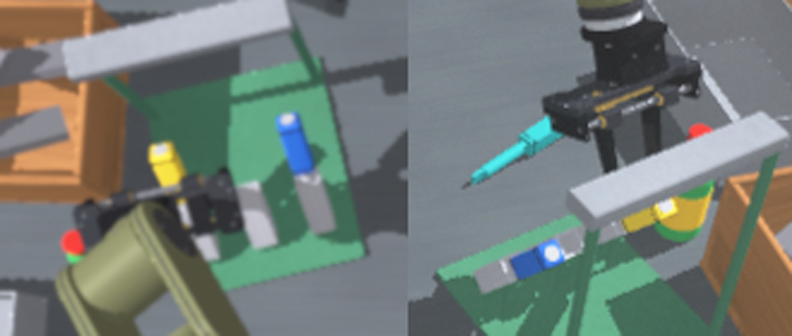

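The picture shows the fingers straddling the yellow handle at (170,170) in the top crop. The left end of the gripper body is above and beside the oil cap at (73,240). Continuing the last 77 mm with force checks.

```bash

python3 -m handwheel '0.007 0.003 -0.016 -0.1 0.3 0 0.055; 0.007 0.003 -0.018 0 0 0 0.055; 0.007 0.002 -0.018 0 0 0 0.055; 0 0 0 0 0 0 0.055'; python3 lg.py; python3 yp.py
```

```text
t: 11.87
ee_pos: [0.4896, 0.3574, 0.1245]
eef_rot: [-2.995, -0.384, -0.651]
contact_force: [-0.8, -0.2, -0.9]
grip_width: 0.577
11.87 q [ 0.613 -0.118  2.097 -0.212  0.771  2.052] p [0.4896 0.3574 0.1245] F [-0.8 -0.2 -0.9] g 54.9
x [0.88  0.23  0.415] z [ 0.402  0.103 -0.91 ]
pre P [0.4486 0.3479 0.22  ] d mm [-41.   -9.5  95.5] rot [ 0.2  -0.43  0.31] |d| 0.104 |w| 0.6 q [[0.65, -0.31, 2.09, -0.2, 0.96, 2.04]]
grasp P [0.4976 0.3609 0.1113] d mm [  8.    3.6 -13.3] rot [ 0.2  -0.43  0.31] |d| 0.016 |w| 0.6 q [[0.61, -0.09, 2.09, -0.22, 0.73, 2.05]]
[ 0.408  0.109 -0.906]
```

```bash

python3 -m handwheel '0.004 0.002 -0.007 0 -0.3 0.2 0.055; 0.004 0.0015 -0.006 0 0 0 0.055; 0 0 0 0 0 0 0.055;0 0 0 0 0 0 0.055'; python3 lg.py; python3 yp.py
```

```text
t: 12.2
ee_pos: [0.4986, 0.3629, 0.115]
eef_rot: [-2.987, -0.39, -0.666]
contact_force: [0.1, -0.2, -0.1]
grip_width: 0.577
12.2 q [ 0.612 -0.087  2.088 -0.22   0.738  2.056] p [0.4986 0.3629 0.115 ] F [ 0.1 -0.2 -0.1] g 54.8
x [0.875 0.233 0.425] z [ 0.411  0.109 -0.905]
pre P [0.4486 0.3479 0.22  ] d mm [-49.9 -15.  105.1] rot [-0.01  0.14  0.02] |d| 0.117 |w| 0.1 q [[0.65, -0.31, 2.09, -0.2, 0.96, 2.04]]
grasp P [0.4976 0.3609 0.1113] d mm [-0.9 -2.  -3.7] rot [-0.01  0.14  0.02] |d| 0.004 |w| 0.1 q [[0.61, -0.09, 2.09, -0.22, 0.73, 2.05]]
[ 0.408  0.109 -0.906]
```

```bash

python3 -m handwheel '-0.001 -0.0015 -0.003 0 0 0 0.055; 0 0 0 0 0 0 0.055' ; python3 lg.py; python3 -m handwheel '0 0 0 0 0 0 0.02; 0 0 0 0 0 0 0.02; 0 0 0 0 0 0 0.02; 0 0 0 0 0 0 0.02; 0 0 0 0 0 0 0.02' 45; python3 -m handwheel '0 0 0 0 0 0 0.02; 0 0 0 0 0 0 0.02;0 0 0 0 0 0 0.02'; python3 lg.py; python3 - <<'E'
from plan import *
s=sense();M=R.from_rotvec(s["eef_rot"]).as_matrix();g=s["ee_pos"]-.019*M[:,2]
r=g-axis_pt(.08,0);print("s",(r@A).round(4),"lat",(r@Y).round(4),"perp",(r@np.cross(A,Y)).round(4))
a=M.T@A;print(a);a[1]=0;a/=np.linalg.norm(a);json.dump(a.tolist(),open("ax.json","w"))
E
```

```text
t: 12.37
ee_pos: [0.497, 0.3612, 0.1113]
eef_rot: [-2.988, -0.391, -0.665]
contact_force: [-0.3, 0.9, -0.3]
grip_width: 0.576
12.37 q [ 0.611 -0.087  2.095 -0.221  0.732  2.056] p [0.497  0.3612 0.1113] F [-0.3  0.9 -0.3] g 54.8
x [0.875 0.233 0.424] z [ 0.41   0.109 -0.906]
t: 12.78
ee_pos: [0.4973, 0.3615, 0.1114]
eef_rot: [-2.987, -0.391, -0.666]
contact_force: [1.1, -5.8, 0.8]
grip_width: 0.295
t: 13.03
ee_pos: [0.4973, 0.3615, 0.1114]
eef_rot: [-2.988, -0.391, -0.666]
contact_force: [-0.2, 0.5, 0.6]
grip_width: 0.292
13.03 q [ 0.611 -0.087  2.095 -0.221  0.731  2.056] p [0.4973 0.3615 0.1114] F [-0.2  0.5  0.6] g 27.8
x [0.875 0.233 0.424] z [ 0.41   0.109 -0.905]
s 0.125 lat 0.0006 perp 0.0002
[ 8.67025762e-01  5.00930720e-04 -4.98263060e-01]
```

Gripped at 27.8 mm. Drawing the yellow chisel out.

```bash

python3 -m handwheel '0.0055 0.0015 0.0082 0 0 0 0.02; 0.0089 0.0024 0.0131 0 0 0 0.02; 0.0089 0.0024 0.0131 0 0 0 0.02'; python3 lg.py;  python3 -m handwheel '0.0089 0.0024 0.0131 0 0 0 0.02; 0.0089 0.0024 0.0131 0 0 0 0.02; 0.0089 0.0024 0.0131 0 0 0 0.02;0.0055 0.0015 0.0082 0 0 0 0.02;0 0 0 0 0 0 0.02'; python3 lg.py;  python3 -c "
from h import *
for n in('scene','top'):
    p,d=read_camera(n); cv2.imwrite(f'pics/{n}7.png',p[:,:,::-1])
a=[cv2.imread('pics/top7.png')[100:300,140:420],cv2.imread('pics/scene7.png')[100:300,300:520]]
cv2.imwrite('pics/v7.png',cv2.resize(np.hstack(a),None,fx=1.6,fy=1.6,interpolation=cv2.INTER_CUBIC))
"
```

```text
t: 13.28
ee_pos: [0.5197, 0.367, 0.1442]
eef_rot: [-2.991, -0.392, -0.66]
contact_force: [-0.3, 0.2, -3.6]
grip_width: 0.287
13.28 q [ 0.595 -0.076  2.023 -0.198  0.792  2.016] p [0.5197 0.367  0.1442] F [-0.3  0.2 -3.6] g 27.3
x [0.877 0.234 0.421] z [ 0.407  0.107 -0.907]
t: 13.7
ee_pos: [0.5546, 0.377, 0.1956]
eef_rot: [-2.986, -0.389, -0.67]
contact_force: [-0.2, -0.0, -2.2]
grip_width: 0.291
13.7 q [ 0.575 -0.053  1.912 -0.174  0.867  1.971] p [0.5546 0.377  0.1956] F [-0.2 -0.  -2.2] g 27.7
x [0.874 0.232 0.427] z [ 0.413  0.11  -0.904]
```

View pics/v7.png

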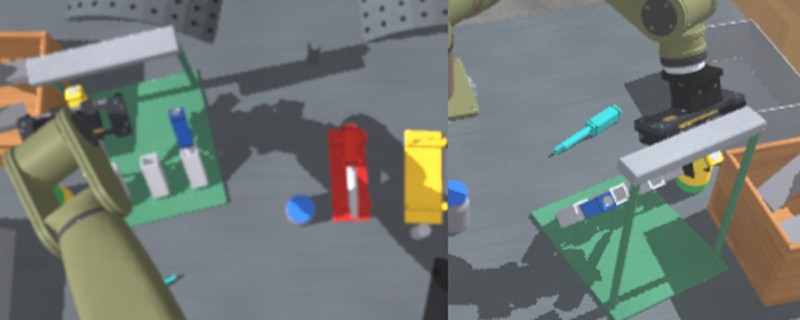

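The chisel is out (about 101 mm drawn, weight carried). Its handle is at (75,97) in the top crop, and the blue drift is still in its tube at (180,125). Retreating as before.

```bash

python3 -m handwheel '-0.013 -0.0035 0.011 0 0 0 0.02; -0.017 -0.0045 0.013 0 0 0 0.02; -0.017 -0.0045 0.013 0 0 0 0.02; -0.017 -0.0045 0.013 0 0 0 0.02;-0.012 -0.003 0.015 0 0 0 0.02'; python3 lg.py
python3 place.py .4765 -.272 0 .125 .13
```

```text
t: 14.22
ee_pos: [0.474, 0.3552, 0.2554]
eef_rot: [-2.991, -0.392, -0.658]
contact_force: [-0.0, 0.2, -4.2]
grip_width: 0.292
14.22 q [ 0.628 -0.27   1.999 -0.181  1.013  2.003] p [0.474  0.3552 0.2554] F [-0.   0.2 -4.2] g 27.8
x [0.877 0.234 0.419] z [ 0.406  0.106 -0.908]
hover 0.13 P [ 0.5001 -0.272   0.1679] d mm [  26.1 -627.2  -87.5] rot [ -6.71  52.19 -13.9 ] |d| 0.634 |w| 54.4 q [[-0.48, 0.27, 1.62, -0.22, 1.68, 1.11]]
z [-0.465  0.    -0.886]
```

```bash

python3 -m handwheel '0 -0.02 0 0 0 0 0.02; 0.001 -0.033 0 -0.56 4.35 -1.16 0.02; 0.002 -0.037 0 -0.56 4.35 -1.16 0.02; 0.002 -0.037 0 -0.56 4.35 -1.16 0.02; 0.002 -0.037 0 -0.56 4.35 -1.16 0.02'; python3 lg.py
python3 -m handwheel '0.002 -0.038 0 -0.56 4.35 -1.16 0.02; 0.002 -0.038 0 -0.56 4.35 -1.16 0.02; 0.002 -0.038 0 -0.56 4.35 -1.16 0.02; 0.002 -0.038 0 -0.56 4.35 -1.16 0.02; 0.002 -0.038 0 -0.56 4.35 -1.16 0.02'; python3 lg.py
python3 -m handwheel '0.002 -0.038 0 -0.56 4.35 -1.16 0.02; 0.002 -0.038 0 -0.56 4.35 -1.16 0.02; 0.002 -0.038 0 -0.56 4.35 -1.16 0.02; 0.002 -0.038 0 0 0 0 0.02; 0.002 -0.038 0 0 0 0 0.02'; python3 lg.py
python3 place.py .4765 -.272 0 .125 .13
```

```text
t: 14.63
ee_pos: [0.4823, 0.191, 0.2571]
eef_rot: [-3.085, -0.268, -0.195]
contact_force: [0.9, -0.5, -3.1]
grip_width: 0.291
14.63 q [ 0.265 -0.285  1.968  0.016  1.328  1.66 ] p [0.4823 0.191  0.2571] F [ 0.9 -0.5 -3.1] g 27.7
x [0.977 0.169 0.128] z [ 0.122  0.049 -0.991]
t: 15.05
ee_pos: [0.4931, 0.0006, 0.2572]
eef_rot: [-3.099, -0.099, 0.396]
contact_force: [1.6, 0.3, -3.3]
grip_width: 0.288
15.05 q [-0.098 -0.079  1.801 -0.017  1.673  1.41 ] p [0.4931 0.0006 0.2572] F [ 1.6  0.3 -3.3] g 27.4
x [ 0.966  0.065 -0.251] z [-0.252  0.007 -0.968]
t: 15.47
ee_pos: [0.5035, -0.1892, 0.2553]
eef_rot: [-3.049, 0.001, 0.748]
contact_force: [0.3, 0.6, -3.7]
grip_width: 0.291
15.47 q [-0.369  0.155  1.604 -0.172  1.833  1.195] p [ 0.5035 -0.1892  0.2553] F [ 0.3  0.6 -3.7] g 27.7
x [ 0.887  0.    -0.463] z [-0.463  0.002 -0.887]
hover 0.13 P [ 0.5001 -0.272   0.1679] d mm [ -3.4 -82.8 -87.3] rot [-0.12  0.13  0.06] |d| 0.12 |w| 0.2 q [[-0.48, 0.27, 1.62, -0.22, 1.68, 1.11]]
z [-0.465  0.    -0.886]
```

```bash

python3 -m handwheel '-0.001 -0.03 -0.02 0 0 0 0.02; -0.001 -0.027 -0.025 0 0 0 0.02; -0.001 -0.018 -0.025 0 0 0 0.02; 0 -0.007 -0.015 0 0 0 0.02; 0 0 0 0 0 0 0.02';python3 -m handwheel '0 0 0 0 0 0 0.02;0 0 0 0 0 0 0.02'; python3 lg.py
python3 place.py .4765 -.272 0 .125 .0
python3 - <<'E'
from plan import *
for n in('scene','top'):
    p,d=read_camera(n); cv2.imwrite(f'pics/{n}8.png',p[:,:,::-1]); np.savez(f"{n}8.npz",p=p,d=d)
a=[cv2.imread('pics/top8.png')[120:280,330:480],cv2.imread('pics/scene8.png')[150:310,150:300]]
cv2.imwrite('pics/v8.png',cv2.resize(np.hstack(a),None,fx=2.6,fy=2.6,interpolation=cv2.INTER_CUBIC))
at=np.array(json.load(open("ax.json")))
s=sense();M=R.from_rotvec(s["eef_rot"]).as_matrix();ax=M@at;g=s["ee_pos"]-.019*M[:,2]
e=g+ax*.060;print("axis",ax.round(3),"exp cap",e.round(4),proj("scene",e).round(1),((proj("scene",e)-[150,150])*2.6+[390,0]).round())
E
```

```text
t: 15.88
ee_pos: [0.498, -0.2692, 0.1675]
eef_rot: [-3.044, 0.003, 0.754]
contact_force: [-0.6, 1.7, -3.7]
grip_width: 0.296
t: 16.05
ee_pos: [0.5015, -0.2687, 0.1742]
eef_rot: [-3.052, 0.0, 0.742]
contact_force: [0.5, 0.4, -2.9]
grip_width: 0.29
16.05 q [-0.478  0.261  1.618 -0.214  1.69   1.114] p [ 0.5015 -0.2687  0.1742] F [ 0.5  0.4 -2.9] g 27.6
x [ 0.889 -0.    -0.459] z [-0.459  0.    -0.889]
hover 0.0 P [ 0.5001 -0.272   0.0379] d mm [  -1.3   -3.3 -136.3] rot [-0.02  0.37  0.02] |d| 0.136 |w| 0.4 q [[-0.48, 0.41, 1.69, -0.22, 1.49, 1.16]]
z [-0.465  0.    -0.886]
axis [0.999 0.    0.047] exp cap [ 0.5706 -0.2689  0.1948] [220.8 255.6] [574. 275.]
```

View pics/v8.png

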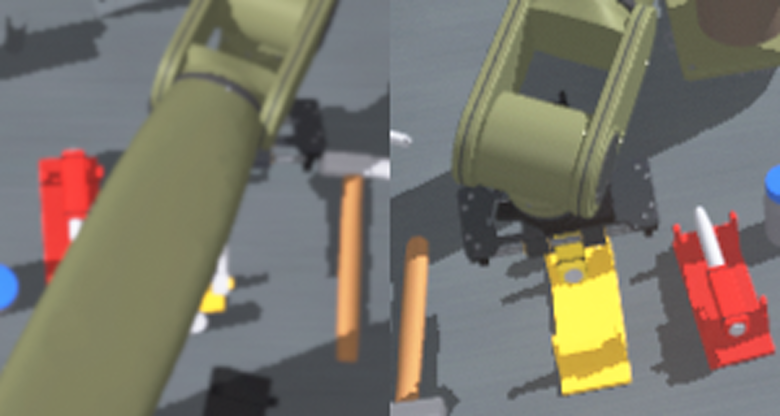

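The cap is at (573,276) against the expected (574,275), over the yellow cradle. The red punch lies as it was placed. Descending.

```bash

python3 -m handwheel '-0.001 -0.002 -0.022 0 0.2 0 0.02; 0 -0.001 -0.03 0 0 0 0.02; 0 0 -0.03 0 0 0 0.02; 0 0 -0.022 0 0 0 0.02; 0 0 -0.01 0 0 0 0.02'; python3 -m handwheel '0 0 0 0 0 0 0.02;0 0 0 0 0 0 0.02'; python3 lg.py
python3 place.py .4765 -.272 0 .125 0.0
```

```text
t: 16.57
ee_pos: [0.499, -0.2711, 0.057]
eef_rot: [-3.048, -0.0, 0.752]
contact_force: [-0.7, 0.6, -3.0]
grip_width: 0.294
t: 16.73
ee_pos: [0.5005, -0.2726, 0.0603]
eef_rot: [3.051, -0.001, -0.748]
contact_force: [0.1, -0.5, -2.7]
grip_width: 0.291
16.73 q [-0.483  0.379  1.678 -0.216  1.518  1.148] p [ 0.5005 -0.2726  0.0603] F [ 0.1 -0.5 -2.7] g 27.7
x [ 0.887 -0.001 -0.462] z [-0.462  0.    -0.887]
hover 0.0 P [ 0.5001 -0.272   0.0379] d mm [ -0.4   0.6 -22.4] rot [0.01 0.15 0.04] |d| 0.022 |w| 0.2 q [[-0.48, 0.41, 1.69, -0.22, 1.49, 1.16]]
z [-0.465  0.    -0.886]
```

```bash

python3 -m handwheel '0 0.0005 -0.01 0 0 0 0.02; 0 0 -0.007 0 0 0 0.02; 0 0 -0.002 0 0 0 0.02; 0 0 0 0 0 0 0.02;0 0 0 0 0 0 0.02';  python3 lg.py
python3 place.py .4765 -.272 0 .125 0.0
```

```text
t: 17.15
ee_pos: [0.4997, -0.2722, 0.0401]
eef_rot: [-3.05, 0.002, 0.749]
contact_force: [0.2, -0.6, -3.4]
grip_width: 0.294
17.15 q [-0.483  0.403  1.686 -0.217  1.489  1.155] p [ 0.4997 -0.2722  0.0401] F [ 0.2 -0.6 -3.4] g 28.0
x [ 0.886 -0.001 -0.463] z [-0.463  0.001 -0.886]
hover 0.0 P [ 0.5001 -0.272   0.0379] d mm [ 0.4  0.2 -2.2] rot [-0.03  0.08  0.09] |d| 0.002 |w| 0.1 q [[-0.48, 0.41, 1.69, -0.22, 1.49, 1.16]]
z [-0.465  0.    -0.886]
```

```bash

python3 -m handwheel '0 0 -0.002 0 0 0 0.02; 0 0 0 0 0 0 0.02;0 0 0 0 0 0 0.02';  python3 lg.py
python3 -m handwheel '0 0 -0.001 0 0 0 0.02; 0 0 0 0 0 0 0.02;0 0 0 0 0 0 0.02';  python3 lg.py
```

```text
t: 17.4
ee_pos: [0.5002, -0.2725, 0.0388]
eef_rot: [-3.051, 0.002, 0.748]
contact_force: [2.1, 0.8, 0.2]
grip_width: 0.293
17.4 q [-0.483  0.405  1.686 -0.217  1.486  1.156] p [ 0.5002 -0.2725  0.0388] F [2.1 0.8 0.2] g 27.9
x [ 0.887 -0.001 -0.462] z [-0.462  0.001 -0.887]
t: 17.65
ee_pos: [0.5002, -0.2725, 0.0388]
eef_rot: [-3.051, 0.003, 0.749]
contact_force: [0.2, 0.7, 4.4]
grip_width: 0.295
17.65 q [-0.483  0.405  1.685 -0.217  1.487  1.156] p [ 0.5002 -0.2725  0.0388] F [0.2 0.7 4.4] g 28.1
x [ 0.886 -0.002 -0.463] z [-0.463  0.001 -0.886]
```

Contact on the bars, about 7 N above the hanging weight. Slacken, open, withdraw.

```bash

python3 -m handwheel '0 0 0 0 0 0 0.02; 0 0 0 0 0 0 0.02;0 0 0 0 0 0 0.02' 3;  python3 lg.py
python3 -m handwheel '0 0 0 0 0 0 0.031; 0 0 0 0 0 0 0.034;0 0 0 0 0 0 0.045; 0 0 0 0 0 0 0.045; 0 0 0 0 0 0 0.045';  python3 lg.py
python3 -m handwheel '0.005 0 0.0095 0 0 0 0.045; 0.012 0 0.023 0 0 0 0.045; 0.015 0 0.03 0 0 0 0.05; 0.015 0 0.03 0 0 0 0.05; 0 -0.01 0.038 0 0 0 0.05'; python3 lg.py
```

```text
t: 17.9
ee_pos: [0.5003, -0.2725, 0.0379]
eef_rot: [-3.051, 0.002, 0.747]
contact_force: [0.7, 0.2, 4.1]
grip_width: 0.291
17.9 q [-0.483  0.406  1.686 -0.217  1.485  1.156] p [ 0.5003 -0.2725  0.0379] F [0.7 0.2 4.1] g 27.7
x [ 0.887 -0.001 -0.462] z [-0.462  0.    -0.887]
t: 18.32
ee_pos: [0.4993, -0.272, 0.0365]
eef_rot: [-3.049, 0.002, 0.75]
contact_force: [-0.3, -0.5, -0.3]
grip_width: 0.46
18.32 q [-0.483  0.407  1.687 -0.217  1.484  1.156] p [ 0.4993 -0.272   0.0365] F [-0.3 -0.5 -0.3] g 43.8
x [ 0.886 -0.001 -0.464] z [-0.464  0.002 -0.886]
t: 18.73
ee_pos: [0.5481, -0.2805, 0.1678]
eef_rot: [-3.048, -0.002, 0.75]
contact_force: [-0.2, -0.8, -0.7]
grip_width: 0.523
18.73 q [-0.463  0.369  1.497 -0.209  1.712  1.123] p [ 0.5481 -0.2805  0.1678] F [-0.2 -0.8 -0.7] g 49.7
x [ 0.886  0.002 -0.464] z [-0.464  0.002 -0.886]
```

Now I'll move aside at height to uncover the views, and check the result.

```bash

python3 -m handwheel '-0.01 -0.03 0.03 0 0 0 0.05; -0.02 -0.035 0.01 0 0 0 0.05; -0.02 -0.035 0 0 0 0 0.05; -0.02 -0.035 0 0 0 0 0.05; -0.02 -0.035 0 0 0 0 0.05'; 
python3 -m handwheel '-0.015 -0.03 0 0 0 0 0.05; -0.01 -0.02 0 0 0 0 0.05; 0 0 0 0 0 0 0.05; 0 0 0 0 0 0 0.05'; python3 lg.py
python3 - <<'E'
from h import *
for n in('scene','top'):
    p,d=read_camera(n); cv2.imwrite(f'pics/{n}9.png',p[:,:,::-1]); np.savez(f"{n}9.npz",p=p,d=d)
    W=world(n,d);h=cv2.cvtColor(p,cv2.COLOR_RGB2HSV)
    for nm,hr,c,yw in(("red",(0,8),(.4785,-.1195),4),("yellow",(22,32),(.4765,-.272),0)):
        y=np.radians(yw);ex=np.array([np.cos(y),np.sin(y)]);ey=np.array([-ex[1],ex[0]])
        l=np.stack([(W[...,:2]-c)@ex,(W[...,:2]-c)@ey,W[...,2]],-1)
        on=(abs(l[...,1])<.027)&(abs(l[...,0])<.13)&(d>0)
        T=on&(l[...,2]>.052)&(l[...,2]<.085)
        q=l[T];print(n,nm,"tool extent x",np.percentile(q[:,0],[1,99]).round(4),"len",len(q))
        for x0 in(-.08,-.05,-.02,.02,.04,.075):
            k=q[abs(q[:,0]-x0)<.012]
            if len(k):print("   x",x0,"y",np.median(k[:,1]).round(4),"ztop",np.percentile(k[:,2],90).round(4))
a=[cv2.imread('pics/top9.png')[140:260,310:460],cv2.imread('pics/scene9.png')[190:310,190:340]]
cv2.imwrite('pics/v9.png',cv2.resize(np.hstack(a),None,fx=2.6,fy=2.6,interpolation=cv2.INTER_CUBIC))
E
```

```text
t: 19.15
ee_pos: [0.4567, -0.4524, 0.2078]
eef_rot: [3.051, -0.002, -0.747]
contact_force: [-0.2, -0.3, -0.9]
grip_width: 0.526
t: 19.48
ee_pos: [0.4317, -0.5016, 0.2067]
eef_rot: [-3.05, 0.006, 0.748]
contact_force: [-0.7, -0.2, 0.7]
grip_width: 0.526
19.48 q [-0.796  0.379  1.417 -0.338  1.691  0.797] p [ 0.4317 -0.5016  0.2067] F [-0.7 -0.2  0.7] g 50.1
x [ 0.887 -0.003 -0.463] z [-0.463  0.002 -0.887]
scene red tool extent x [-0.0872  0.0929] len 396
   x -0.08 y -0.0038 ztop 0.0605
   x -0.05 y -0.0044 ztop 0.0625
   x -0.02 y -0.0049 ztop 0.063
   x 0.02 y -0.0042 ztop 0.0708
   x 0.04 y -0.0042 ztop 0.071
   x 0.075 y -0.0055 ztop 0.073
scene yellow tool extent x [-0.1148  0.0939] len 483
   x -0.08 y -0.0013 ztop 0.057
   x -0.05 y -0.0026 ztop 0.0618
   x -0.02 y -0.0027 ztop 0.0625
   x 0.02 y -0.0031 ztop 0.0704
   x 0.04 y -0.0034 ztop 0.071
   x 0.075 y -0.0027 ztop 0.0726
top red tool extent x [-0.0878  0.0892] len 406
   x -0.08 y -0.0002 ztop 0.0613
   x -0.05 y -0.0002 ztop 0.0628
   x -0.02 y 0.0002 ztop 0.0634
   x 0.02 y -0.001 ztop 0.0734
   x 0.04 y 0.0006 ztop 0.0733
   x 0.075 y -0.0013 ztop 0.0751
top yellow tool extent x [-0.1162  0.0917] len 403
   x -0.08 y -0.0005 ztop 0.0607
   x -0.05 y 0.0004 ztop 0.0648
   x -0.02 y 0.0002 ztop 0.0651
   x 0.02 y 0.0019 ztop 0.0735
   x 0.04 y 0.0014 ztop 0.0742
   x 0.075 y 0.0008 ztop 0.0753
```

View pics/v9.png

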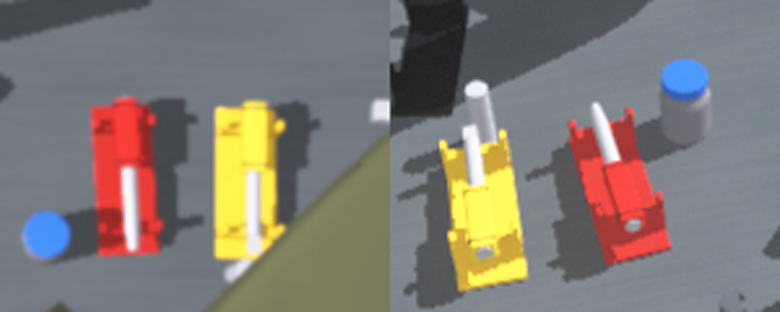

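View pics/top9.png

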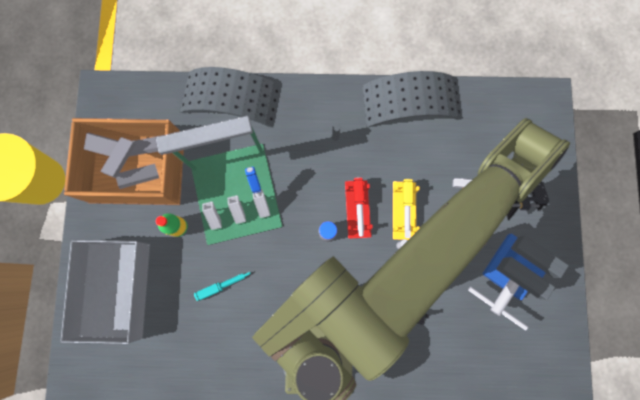

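View pics/scene9.png

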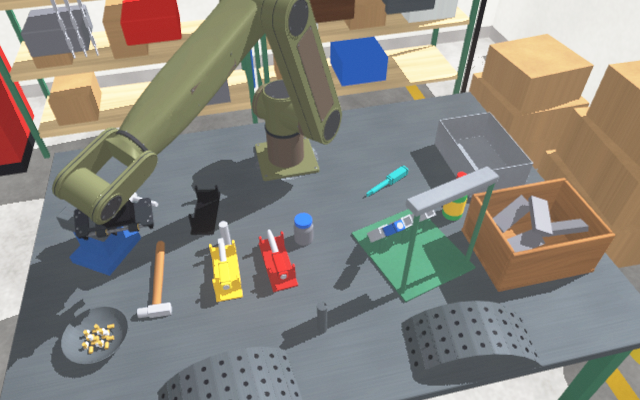

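The views show both tools lying centred across their own cradles' bars: red (358,209), yellow (404,209) in the top view. Handle tops are at 71–75 mm and shank tops at 60–65 mm, as expected when resting on 42 mm bars. Blue is in its tube, and nothing else has moved. Handing in.

```bash
python3 -c "
from workcell import *
print(sense()['t'],sense()['contact_force'].round(1)); print(sign_off())"
```

```text
19.5833 [-0.3  0.3  0.3]
the job is handed in; nothing more can be done
None
```

The red punch and then the yellow chisel are out of their tubes and lying in the cradles of their own colours. I handed the job in at about 19.6 s, with the gripper open and clear (wrist force under 1 N).

**How each was moved:** I gripped each tool by its handle (27.8–27.9 mm read, 28 mm expected). I drew it about 100 mm along the tube axis, backed away from under the lamp, and lowered it to a contact of about 7–8 N. I slackened the grip before opening.

**Last checks:**
- **Position:** both tools lie across both bars, within about 2 mm of centre along the cradle. Sideways, the top view says within 2 mm and the scene view 3–5 mm off. The 4 mm gap between the cameras is more than the 2 mm calibration, but well inside the 60 mm clear width.
- **Height:** handle tops are at 70–75 mm and shank tops at 60–65 mm. A tool resting on 42 mm bars should give about 70 and 60.
- **Chisel length:** its tip end could not be measured separately, because the reading there (−115 mm) includes stud_b standing behind it.
- **Other things:** the blue drift is still in its tube. I compared the other items by eye only and saw no movement.

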